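# Seat a lens tube against the V-block's back stop

### The job

Draw the lens tube with the narrow nose out of the dock by its head, lay it down on the notched rest stand and let go, then take it again by its tail. Lay it in the V-block nose first and push it gently under the bridge until the nose presses on the back stop, and leave it there, lying on both flanks with its nose against the stop. Leave the blunt tube in the dock and the other things on the bench where they are.

Things in the scene. Friction and masses are not known exactly. Their poses are not given: they have to be found in the camera images.
- lens_tube: (all sizes in mm) the wanted tube: bare aluminium cylinder, diameter 40, length 140 in all, about 0.25 kg; its head ends in a narrow nose, diameter 30, 12 long. Origin on the axis at mid-length (70 from either end); local +y runs along the axis to the nose. It starts lying level in one of the two dock bays (either one), tail in, head out by 46 to 54
- tube_nose (a point): centre of the nose's end face of the wanted tube, on its axis
- tube_tail (a point): centre of the plain tail end face of the wanted tube, on its axis
- blunt_tube: the other tube, to be left in its bay: same size (diameter 40, length 140) and material, but its head is full width to the end, without a nose. Origin and axes as for the lens tube
- dock: grey fixed housing 200 (x) by 100 (y) by 65 high with two roofed bays, centre lines at local x = -48 and +48, open at the face at local y = +50 (about the robot's left). Bays are 45 wide, 44 high over a 15 thick floor, tube axis 35 above the bench; a tube reaches some 90 in: draw it about 100 straight out along local +y. Origin: centre of the underside on the bench
- rest: fixed low stand 62 by 70 with two V-notched saddles, 46 apart (each 8 thick, at local y = -23 and +23), that carry a tube lying along local y with its axis 45 above the bench (saddle tops 37); a tube centred on it overhangs by 43 at either end. Either direction will do. Origin: centre of the underside on the bench
- vblock: fixed metal V-block, 104 by 124, groove along local y, entry at local y = -50, stop at the +y end (about the robot's left). A 40 mm tube on both 90-degree flanks has its axis 60 above the bench at local x = 0. Side cheeks 70 high at local x = 27 to 41 either side leave no room for fingers beside a tube in the groove. Origin: centre of the underside on the bench
- flank_far: the groove's sloping steel flank on the local +x side (away from the robot); part of the V-block, with its origin and axes at those of the V-block
- flank_near: the groove's sloping steel flank on the local -x side (toward the robot); part of the V-block, with its origin and axes at those of the V-block
- back_stop: rigid round steel stop button, diameter 30, on the groove's axis under the bridge; it is set at local y = 34 to 46 of the V-block, anew each time. Origin: centre of its contact face, which looks to the entry; axes as those of the V-block
- pot: small lidded sample pot, 46 across, 66 high, loose bystander; origin at its underside
- cup: small lidded cup, 48 across, 60 high, loose bystander; origin at its underside
- oil: dropper bottle, 38 across, 124 high, loose bystander; origin at its underside
- marker: marker pen, 135 long, 17 thick, lying, loose bystander; origin at its underside
- bridge_edge (a point): middle of the entry-side lower edge of the bridge that covers the V-block's stop end: local x = 0, y = 0, 86 above the bench; the bridge runs on to local y = 56, top 96 with screws. The tube goes in from the entry, lying in the groove, nose under the bridge; when home its tail sticks out 44 to 56 beyond the entry
Not all that is in view belongs to the job. Leave any red look-alike of the rest alone.

How it is judged:
On the way, in this order (a step that is already met when the one before it is completed fails the run):
1. the lens tube lies on the rest stand's saddles, let go (contact force between lens_tube and rest above 0.8 N and contact force between each of the arm, the fingers and lens_tube below 0.1 N and z of lens_tube in the frame of rest between 0.041 and 0.049 m and linear speed of lens_tube below 0.02 m/s), for 0.2 s.
2. the tube lies in the V-block and its nose is pressed on the back stop with over 2 N (contact force between lens_tube and back_stop above 2 N and angle between the y axis of lens_tube and the y axis of vblock, either way round below 0.1 rad), for 0.04 s.
At the end, for the whole second after the job is handed in: The lens tube rests released in the V-block, bearing on both flanks, its axis within 0.03 rad of the groove, the nose within 2 mm of the back stop's face; the blunt tube is still in its bay (moved under 15 mm) (contact force between lens_tube and flank_far above 0.3 N and contact force between lens_tube and flank_near above 0.3 N and angle between the y axis of lens_tube and the y axis of vblock, either way round below 0.03 rad and y of tube_nose in the frame of back_stop between -0.002 and 0.002 m and horizontal distance between tube_nose and back_stop below 0.004 m and linear speed of lens_tube below 0.01 m/s and distance of blunt_tube from where it was at the start of the episode below 0.015 m); the robot touches nothing.
It fails at once if the back stop is pushed with over 45 N (contact force between lens_tube and back_stop above 45 N).
It fails at once if a loose bystander is moved over 30 mm (distance of any of pot, cup, oil, marker from where it was at the start of the episode above 0.03 m).
It fails at once if the blunt tube is taken out (distance of blunt_tube from where it was at the start of the episode above 0.03 m).
It also fails if it takes over 58 s, if anything falls off the work surface, if the arm or the gripper's body presses on something with over 40 N, if the wrist force passes 120 N, or if a joint passes its speed limit or range.

### The arm

A 6-joint arm with a two-finger parallel gripper is mounted at the origin on a cart in front of the work surface, level with it; the furniture and walls round the work are solid. World frame = base frame: x ahead of the robot, y to its left, z up, the work surface at z = 0. Lengths are in m, angles in rad, forces in N, time in s.
With the tool pointing down it reaches from about 0.35 to 0.975 m from the base axis. Payload 4.9 kg.
Tool frame: the origin (TCP) lies midway between the tips of the shut fingers; the grasp point (between the pads) lies 19 mm behind it; z points along the fingers, y is the direction in which the jaws open and shut (so a half turn about z gives the same grasp; the last joint's range is limited). The gripper opens to 85 mm and grips with 20 to 120 N. Pads are 22 mm wide; open, the fingers measure 114 mm over their backs; the gripper's body (76 mm by 85 mm) begins 54 mm behind the grasp point. The pads swing forward as they close: fully open they stand 13 mm farther back than shut.
Start: joints at [1.049, 0.053, 1.613, -0, 1.476, -0.119], TCP at [0.245, 0.575, 0.231] pointing down, gripper open.
Joint ranges: [-3.01, 3.01], [-1.01, 2.22], [0.06, 2.58], [-1.02, 4.17], [0.09, 2.62], [-3.14, 3.14]. Speed limits (rad/s): [2.57, 2.57, 3.14, 3.14, 3.14, 3.14].

### API

Orientations are given as a unit quaternion [w, x, y, z].
In Python, from plant import manip gives the robot as it stands. The module is installed in compiled form; this text tells all that it offers.
- The arm moves only by the tool move_arm, never from a script. Its argument "rows" is a list of rows, each an object of numbers: "tx", "ty", "tz": the shift along the tool's x, y, z in m; "ax", "ay", "az": the turn, a rotation vector about the tool's x, y, z in degrees; "jaw": the closure in counts, from 0 (fully open) to 255 (shut). In form: [{"tx": .., "ty": .., "tz": .., "ax": .., "ay": .., "az": .., "jaw": ..}, ...]. A call has 1 to 12 rows; each row shifts and turns the pose as measured when the row begins, along the tool's axes as they then stand; what a row does not reach is not made up. A row lasts 1/10 s, in which the tool goes at most 50 mm and 8.59 degrees, less where a joint would pass 70% of its speed; a pose out of reach is approached as far as the arm can. A call with a gripper value outside its range is refused whole. The fingers move at their own pace and stop on an object; the grip force is fixed at half the most. Time passes only in rows, so rows that do not move let the fingers close. It gives the time, the measured TCP pose, the force and the opening at its end, in the units of the state.
- manip.state(): the state, without advancing time (a new reading comes with each control period).
- manip.grab_frame(name): name is "scene" or "top" or "wrist"; returns a dict with "color" (480x640x3 uint8, red, green, blue), "intrinsics" (3x3 intrinsics, pixels), "dist_coeffs" ([k1, k2, p1, p2, k3] as OpenCV has them; the pictures are not rectified), "R" (3x3) and "t" (3): a world point X has camera coordinates R X + t. Camera axes: x right, y down, z forward; pixel columns grow to the right and rows downward; lengths in m; the calibration is good to about 2 mm. A picture is of the moment at which its call begins. There is no depth.
- manip.job_done(): hands the job in, once; it reports no verdict.
The state is a dict: "time": time; "joint_pos": joint angles; "joint_vel": joint speeds; "joint_efforts": joint torques, N m; "tool_pos": TCP position; "tool_rot": TCP orientation; "contact_force": force on the tool from outside, world axes, zero at the start; "ft_torque": the same for the moment, N m; "gripper_width": opening from 0.0 (shut) to 1.0 (fully open).
Only numpy, scipy, OpenCV 4.12 (cv2) and the standard library are available. Lean on these libraries where they do the work, as an engineer would, in place of code of your own. Each camera call takes 0.05 s, during which the arm holds its last target.

## Working session

There is one attempt and no reset: what is moved stays moved. The work goes in short steps, Python scripts to look and compute and a tool call to move; the robot and the scene stay as the last step left them, time stands still between calls to the robot, and variables do not carry over. Pictures are saved under pics/ and viewed, and the job is handed in when it is done.

Besides the shell and the picture viewer there is one more tool, called in YAML: its name, and indented under it one key for each argument. move_arm: Moves the arm, as the interface text tells. Its arguments: {"type":"object","properties":{"rows":{"type":"array"}},"required":["rows"]}

```bash
mkdir -p pics
cat > h.py <<'E'
import numpy as np, cv2, json
from plant import manip
def grab(name,fn):
    f=manip.grab_frame(name); cv2.imwrite('pics/'+fn+'.png',cv2.cvtColor(f['color'],cv2.COLOR_RGB2BGR))
    np.savez('pics/'+fn+'.npz',K=f['intrinsics'],d=f['dist_coeffs'],R=f['R'],t=f['t'],c=f['color'])
    return f
def load(fn): 
    z=np.load('pics/'+fn+'.npz'); return dict(color=z['c'],intrinsics=z['K'],dist_coeffs=z['d'],R=z['R'],t=z['t'])
def ray(f,uv):
    K=np.array(f['intrinsics'],float);d=np.array(f['dist_coeffs'],float)
    p=cv2.undistortPoints(np.array(uv,float).reshape(-1,1,2),K,d).reshape(-1,2)
    R=np.array(f['R']);t=np.array(f['t']).reshape(3)
    dirs=np.c_[p,np.ones(len(p))]@R
    return -R.T@t,dirs
def plane(f,uv,z):
    o,d=ray(f,uv); s=(z-o[2])/d[:,2]; return o+d*s[:,None]
def proj(f,X):
    R=np.array(f['R'],float);t=np.array(f['t'],float).reshape(3)
    return cv2.projectPoints(np.array(X,float).reshape(-1,1,3),cv2.Rodrigues(R)[0],t,np.array(f['intrinsics'],float),np.array(f['dist_coeffs'],float))[0].reshape(-1,2)
def crop(f,fn,x0,y0,x1,y1,s):
    im=cv2.cvtColor(np.ascontiguousarray(f['color'][y0:y1,x0:x1]),cv2.COLOR_RGB2BGR)
    cv2.imwrite('pics/'+fn+'.png',cv2.resize(im,None,fx=s,fy=s,interpolation=cv2.INTER_CUBIC))
E
python3 - <<'E'
from h import *
for n in('scene','top','wrist'):
    f=grab(n,n+'0'); print(n,-np.array(f['R']).T@np.array(f['t']).reshape(3))
print(manip.state())
E
```

```text
scene [ 0.06323957 -0.7168515   0.54072001]
top [0.46353035 0.10816994 1.14748988]
wrist [0.17935121 0.60211595 0.37218147]
{'time': 0.15, 'joint_pos': array([ 1.04901009e+00,  5.32245849e-02,  1.61400700e+00, -4.71149680e-06,
        1.47602102e+00, -1.18983737e-01]), 'joint_vel': array([ 5.66088098e-05, -8.56290167e-04, -2.48689970e-03,  3.52219400e-04,
        2.87083975e-05, -6.08218884e-04]), 'joint_efforts': array([ 8.67844246e-04, -3.94239056e+01, -3.70723271e+01, -1.03152784e-04,
        4.63942401e-03, -5.06145977e-05]), 'tool_pos': array([0.24473706, 0.57454196, 0.23031646]), 'tool_rot': array([-2.59160956e-04,  2.00042165e-01,  9.79786938e-01, -7.88482466e-04]), 'contact_force': array([-0.18666535,  0.62223178,  0.51451565]), 'ft_torque': array([ 0.03492875, -0.01378903,  0.01143985]), 'gripper_width': 0.995326673133813}
```

View pics/top0.png

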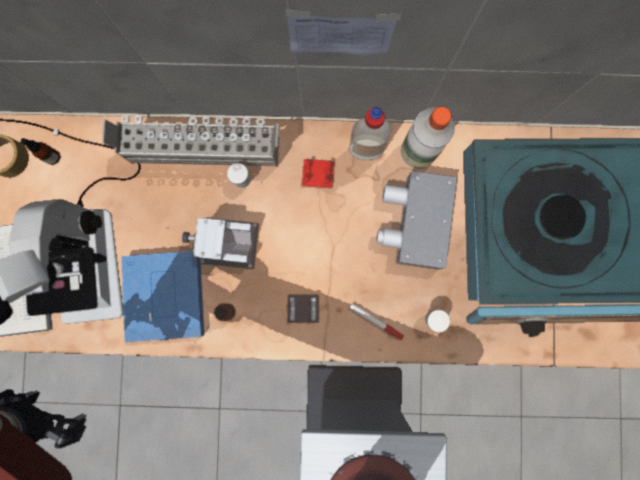

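View pics/scene0.png

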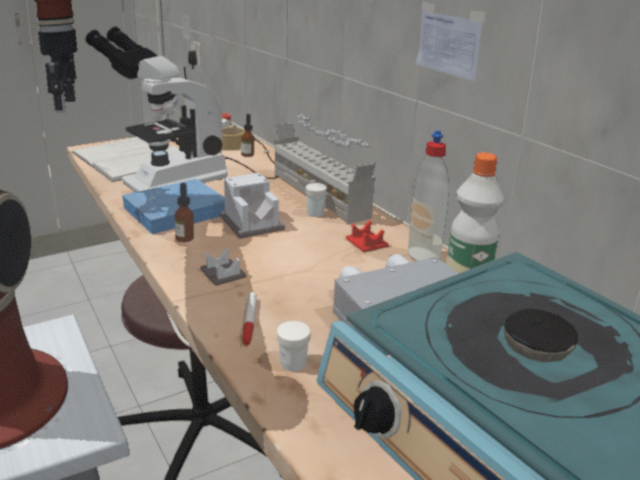

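View pics/wrist0.png

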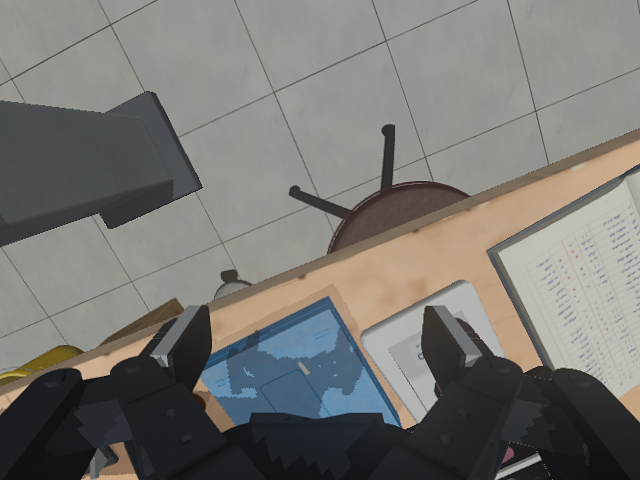

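Run:
```python
from h import *
f=load('top0'); crop(f,'c1',365,160,465,280,5)
f2=load('scene0'); crop(f2,'c2',320,240,460,340,5)
crop(f,'c3',180,200,280,280,7)
print(plane(f,[(378,237),(384,193),(403,193),(403,237),(303,308),(225,242)],0.05))
```

```text
[[ 0.57802068  0.00346684  0.05      ]
 [ 0.67493633 -0.00797216  0.05      ]
 [ 0.67602918 -0.04946342  0.05      ]
 [ 0.57943839 -0.05068959  0.05      ]
 [ 0.42101794  0.16127129  0.05      ]
 [ 0.55847715  0.33481733  0.05      ]]
```

View pics/c1.png

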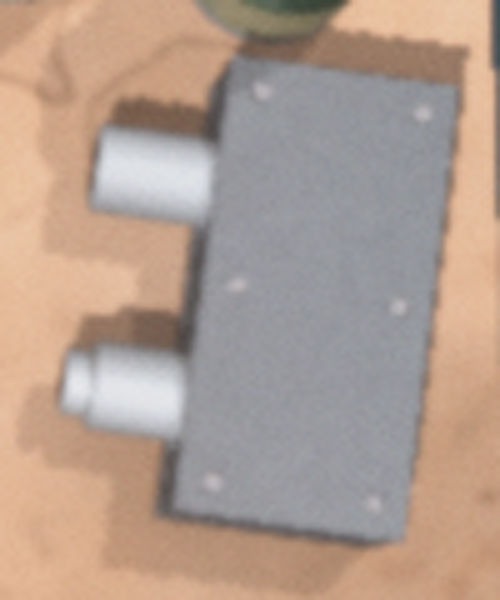

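View pics/c2.png

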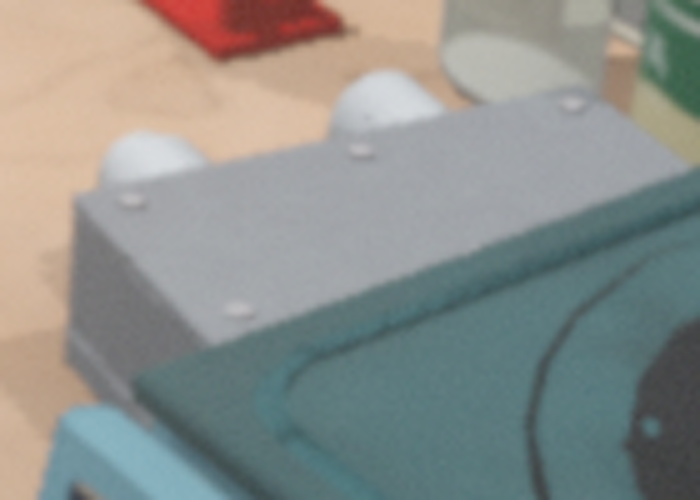

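View pics/c3.png

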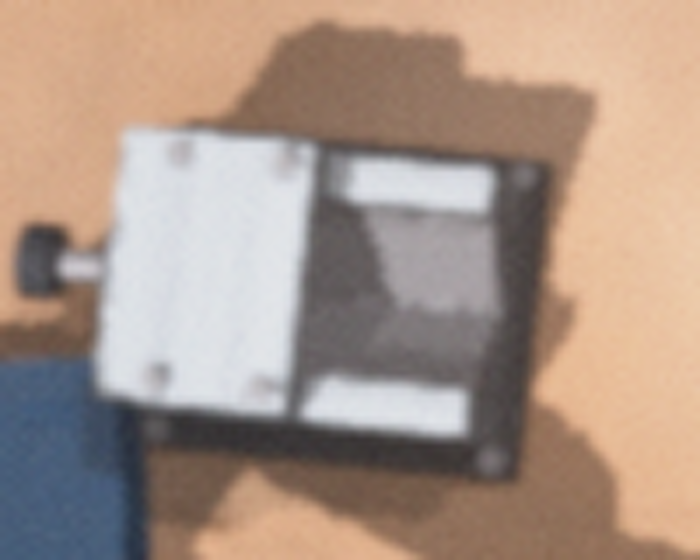

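The lens tube is the one at (377–402, 237): it shows a stepped, narrower tip. The tube at (384–407, 193) is full width to its end, so it is the blunt one. The real rest is the dark stand at (303, 308); the red one at (319, 174) is the decoy. Next I measure the poses.

Run:
```python
from h import *
f=load('top0'); im=f['color']; hsv=cv2.cvtColor(im,cv2.COLOR_RGB2HSV)
def rep(name,pts,z):
    P=plane(f,pts,z); print(name); print(np.round(P,4)); return P
# dock top by hand corners
P=rep('dock top',[(411.6,171.6),(456.8,177),(446,268),(400,262.8)],.065)
for a,b in((0,1),(1,2),(2,3),(3,0)): print(np.linalg.norm(P[a]-P[b]),np.degrees(np.arctan2(*(P[b]-P[a])[[1,0]])))
print('ctr',P.mean(0))
# bright tubes
m=((hsv[...,2]>195)&(hsv[...,1]<45)).astype(np.uint8)
n,l,s,c=cv2.connectedComponentsWithStats(m)
for i in range(1,n):
    if s[i,4]>60: print(s[i],c[i])
# vblock bridge corners
V=rep('bridge top',[(180+125/7,200+130/7),(180+315/7,200+147/7),(180+295/7,200+412/7),(180+97/7,200+392/7)],.096)
for a,b in((0,1),(1,2),(2,3),(3,0)): print(np.linalg.norm(V[a]-V[b]),np.degrees(np.arctan2(*(V[b]-V[a])[[1,0]])))
crop(f,'c4',275,285,335,330,10); crop(f,'c5',365,215,425,260,10)
```

```text
dock top
[[ 0.7205 -0.0653  0.065 ]
 [ 0.7113 -0.1632  0.065 ]
 [ 0.514  -0.1409  0.065 ]
 [ 0.5225 -0.0429  0.065 ]]
0.09834112680201344 -95.39329360600618
0.19855597211073642 173.52907726935186
0.09837479206112636 85.03029357908684
0.1992837041447546 -6.4758947425152185
ctr [ 0.6170853  -0.10308001  0.065     ]
[227 165  20  18 301] [236.6179402 173.3255814]
[385 188  22  14 237] [395.55696203 194.45991561]
[  61  212   60  112 1154] [100.44280763 290.84835355]
[194 218  30  41 976] [208.47131148 237.8432377 ]
[230 223  20   7 110] [239.6        226.03636364]
[  0 225  38  34 661] [ 13.84871407 242.73827534]
[378 232  24  13 227] [389.81497797 238.17621145]
[224 254  22   8 120] [234.95833333 257.64166667]
[  0 277   8  21  97] [  2.54639175 288.92783505]
[ 71 276   7  13  77] [ 74.         282.25974026]
[  0 297  46  38 864] [ 21.75       319.94791667]
[428 310  22  22 377] [438.35543767 320.85145889]
[ 300  433   81   47 2425] [329.80742268 452.49072165]
[425 446  21  34 372] [437.64516129 467.6155914 ]
bridge top
[[0.6021 0.3844 0.096 ]
 [0.5985 0.3273 0.096 ]
 [0.5193 0.3297 0.096 ]
 [0.5237 0.3888 0.096 ]]
0.0572042567850472 -93.67029315822963
0.07920227367655808 178.23874805994868
0.05929959974855643 85.78085941338236
0.07859217591678061 -3.272362241876789
```

View pics/c4.png

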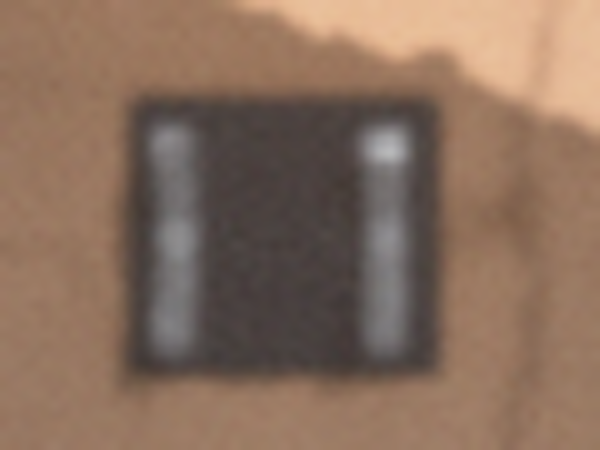

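View pics/c5.png

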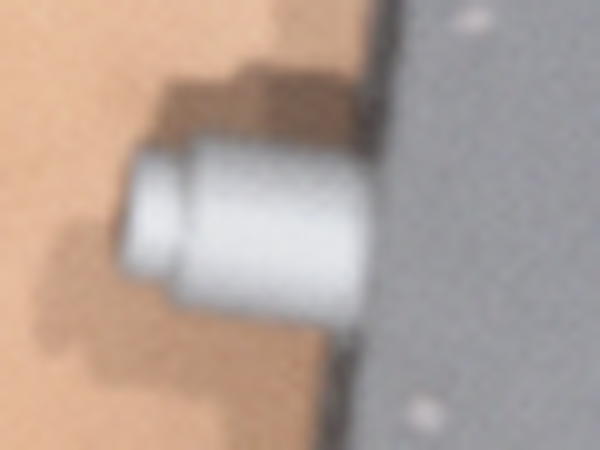

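move_arm:
  rows:
    - {"az": 8.5}
    - {"az": 8.5}
    - {"az": 8.5}
    - {"az": 8.5}
    - {"az": 8.5}
    - {"az": 8.5}
    - {"az": 8.5}
    - {"az": 8.5}
    - {"az": 5.5}

```text
schema error: expected keys tx, ty, tz, ax, ay, az, jaw
```

```bash
cat >> h.py <<'E'
from scipy.spatial.transform import Rotation as Rn
def st():
    s=manip.state(); q=s['tool_rot']; R=Rn.from_quat([q[1],q[2],q[3],q[0]]).as_matrix(); return s,np.array(s['tool_pos']),R
def goto(target,yaw=None):
    s,p,R=st(); d=R.T@(np.array(target)-p)
    print('t',round(s['time'],2),'p',np.round(p,4),'yaw_y',round(np.degrees(np.arctan2(R[1,1],R[0,1])),2),'zax',np.round(R[:,2],3),'w',round(s['gripper_width'],3),'F',np.round(s['contact_force'],1))
    # desired: tool y at yaw, z down
    if yaw is not None:
        a=np.radians(yaw); yv=np.array([np.cos(a),np.sin(a),0]); z=np.array([0,0,-1.]); D=np.c_[np.cross(yv,z),yv,z]
        print('turn deg',np.round(np.degrees(Rn.from_matrix(R.T@D).as_rotvec()),2))
    print('shift mm',np.round(d*1000,1)); return d
E
python3 - <<'E'
from h import *
f=load('top0'); P=plane(f,[(383.5,237.2),(400.2,239.2),(378.3,236.1)],.035); print(P)
goto([.577,-.02,.18],-6)
E
```

```text
[[ 0.57946004 -0.01004672  0.035     ]
 [ 0.57600713 -0.04677667  0.035     ]
 [ 0.58158937  0.00141166  0.035     ]]
t 0.15 p [0.2447 0.5745 0.2303] yaw_y 66.92 zax [-0.001 -0.001 -1.   ] w 0.995 F [-0.2  0.6  0.5]
turn deg [-9.000e-02  5.000e-02  7.292e+01]
shift mm [-538.7 -416.6   50.9]
```

move_arm:
  rows:
    - {"tx": 0,"ty": 0,"tz": 0,"ax": 0,"ay": 0,"az": 8.5,"jaw": 0}
    - {"tx": 0,"ty": 0,"tz": 0,"ax": 0,"ay": 0,"az": 8.5,"jaw": 0}
    - {"tx": 0,"ty": 0,"tz": 0,"ax": 0,"ay": 0,"az": 8.5,"jaw": 0}
    - {"tx": 0,"ty": 0,"tz": 0,"ax": 0,"ay": 0,"az": 8.5,"jaw": 0}
    - {"tx": 0,"ty": 0,"tz": 0,"ax": 0,"ay": 0,"az": 8.5,"jaw": 0}
    - {"tx": 0,"ty": 0,"tz": 0,"ax": 0,"ay": 0,"az": 8.5,"jaw": 0}
    - {"tx": 0,"ty": 0,"tz": 0,"ax": 0,"ay": 0,"az": 8.5,"jaw": 0}
    - {"tx": 0,"ty": 0,"tz": 0,"ax": 0,"ay": 0,"az": 8.5,"jaw": 0}
    - {"tx": 0,"ty": 0,"tz": 0,"ax": 0,"ay": 0,"az": 5.5,"jaw": 0}

```text
time: 1.05
tool_pos: [0.2435, 0.5724, 0.2252]
tool_rot: [0.002, 0.754, 0.657, -0.005]
contact_force: [-0.2, -0.7, -0.3]
gripper_width: 1.0
```

Run:
```python
from h import *
goto([.577,-.02,.19],-6)
```

```text
t 1.05 p [0.2435 0.5724 0.2252] yaw_y -7.88 zax [-0.005 -0.008 -1.   ] w 1.0 F [-0.2 -0.7 -0.3]
turn deg [-0.22  0.52 -1.88]
shift mm [-540.7  411.7   38.7]
```

move_arm:
  rows:
    - {"tx": -0.015,"ty": 0.012,"tz": -0.002,"ax": 0,"ay": 0,"az": 0,"jaw": 0}
    - {"tx": -0.038,"ty": 0.029,"tz": -0.002,"ax": 0,"ay": 0,"az": -1,"jaw": 0}
    - {"tx": -0.038,"ty": 0.029,"tz": 0,"ax": 0,"ay": 0.5,"az": -1,"jaw": 0}
    - {"tx": -0.038,"ty": 0.029,"tz": 0,"ax": 0,"ay": 0,"az": 0,"jaw": 0}
    - {"tx": -0.038,"ty": 0.029,"tz": 0,"ax": 0,"ay": 0,"az": 0,"jaw": 0}
    - {"tx": -0.038,"ty": 0.029,"tz": 0,"ax": 0,"ay": 0,"az": 0,"jaw": 0}
    - {"tx": -0.038,"ty": 0.029,"tz": 0,"ax": 0,"ay": 0,"az": 0,"jaw": 0}
    - {"tx": -0.038,"ty": 0.029,"tz": 0,"ax": 0,"ay": 0,"az": 0,"jaw": 0}
    - {"tx": -0.038,"ty": 0.029,"tz": 0,"ax": 0,"ay": 0,"az": 0,"jaw": 0}
    - {"tx": -0.038,"ty": 0.029,"tz": 0,"ax": 0,"ay": 0,"az": 0,"jaw": 0}
    - {"tx": -0.038,"ty": 0.029,"tz": 0,"ax": 0,"ay": 0,"az": 0,"jaw": 0}
    - {"tx": -0.03,"ty": 0.02,"tz": 0,"ax": 0,"ay": 0,"az": 0,"jaw": 0}

```text
time: 2.25
tool_pos: [0.5277, 0.0957, 0.2285]
tool_rot: [0.001, 0.734, 0.68, -0.002]
contact_force: [0.9, 0.1, 1.2]
gripper_width: 1.002
```

Run:
```python
from h import *
goto([.577,-.02,.19],-6)
grab('wrist','w1')
```

```text
t 2.25 p [0.5277 0.0957 0.2285] yaw_y -4.38 zax [-0.001 -0.004 -1.   ] w 1.002 F [0.9 0.1 1.2]
turn deg [-0.05  0.26  1.62]
shift mm [-111.4   58.    38.9]
```

View pics/w1.png

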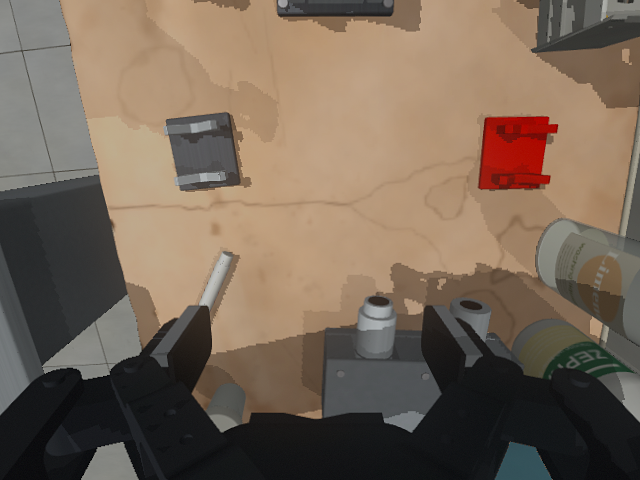

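The wrist view shows the lens tube with its stepped nose at (377, 325), the blunt tube at (470, 318), and the grey rest at (203, 152). The red decoy is at (517, 152). I'll measure the tube and the rest from enlarged crops of it.

Run:
```python
from h import *
f=load('w1'); crop(f,'c6',310,280,410,360,7); crop(f,'c7',155,100,255,200,6)
```

```text
(no output)
```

View pics/c6.png

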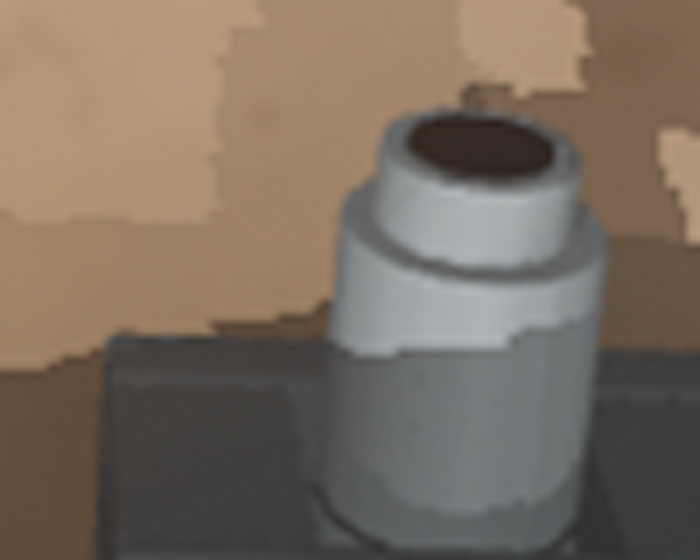

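View pics/c7.png

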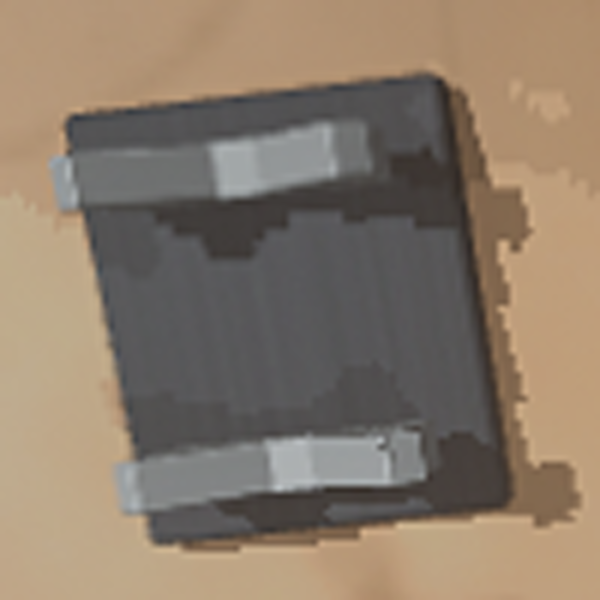

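Run:
```python
from h import *
f=load('w1'); c=lambda L,s,x,y:[(x+a/s,y+b/s) for a,b in L]
N=plane(f,c([(481,148)],7,310,280),.035); print('nose',N)
# triangulate with top view
g=load('top0'); o1,d1=ray(f,c([(481,148)],7,310,280)); o2,d2=ray(g,[(378.3,236.1)])
A=np.c_[d1[0],-d2[0]]; s=np.linalg.lstsq(A,o2-o1,rcond=None)[0]; print('tri',o1+d1[0]*s[0],o2+d2[0]*s[1])
for z in(.004,.008):
    P=plane(f,c([(68,117),(440,77),(512,503),(152,542)],6,155,100),z)
    print(np.round(P,4),[np.round((np.linalg.norm(P[a]-P[b]),np.degrees(np.arctan2(*(P[b]-P[a])[[1,0]]))),3) for a,b in((0,1),(1,2),(2,3),(3,0))],P.mean(0))
G=plane(g,[(275+13.2,285+10),(275+43.5,285+10),(275+43.5,285+37),(275+13.2,285+37.5)],.006); print('rest top view',np.round(G,4),G.mean(0))
print('dock front edge (wrist)',plane(f,c([(110,380)],7,310,280)+c([(690,395)],7,310,280),.065))
```

```text
nose [[0.5849348  0.00287606 0.035     ]]
tri [0.58535721 0.00151491 0.03222276] [0.58191873 0.00111383 0.03189636]
[[0.3894 0.1959 0.004 ]
 [0.4506 0.197  0.004 ]
 [0.4531 0.1285 0.004 ]
 [0.3908 0.1267 0.004 ]] [array([0.061, 0.999]), array([ 6.9000e-02, -8.7877e+01]), array([ 6.20000e-02, -1.78407e+02]), array([6.9000e-02, 9.1178e+01])] [0.42099651 0.16204061 0.004     ]
[[0.391  0.1956 0.008 ]
 [0.4515 0.1967 0.008 ]
 [0.454  0.1289 0.008 ]
 [0.3924 0.1272 0.008 ]] [array([0.061, 0.999]), array([ 6.8000e-02, -8.7877e+01]), array([ 6.20000e-02, -1.78407e+02]), array([6.8000e-02, 9.1178e+01])] [0.42223054 0.1620963  0.008     ]
rest top view [[0.4472 0.1973 0.006 ]
 [0.4491 0.1297 0.006 ]
 [0.3893 0.128  0.006 ]
 [0.3864 0.1953 0.006 ]] [0.41801241 0.16258885 0.006     ]
dock front edge (wrist) [[ 0.52882515 -0.01348061  0.065     ]
 [ 0.6082018  -0.02193257  0.065     ]]
```

Run:
```python
from h import *
f=load('w1'); s,p,R=st()
for q in([0,0,0],[0.011,-.0425,-.013],[0.011,.0425,-.013],[0.011,-.0425,-.0],[0.011,.0425,-.0]): print(q,proj(f,[p+R@np.array(q)]))
goto([.581,-.022,.1],-6)
crop(f,'c8',140,290,500,420,2)
```

```text
[0, 0, 0] [[319.77750105 317.87708423]]
[0.011, -0.0425, -0.013] [[212.94214954 307.55838184]]
[0.011, 0.0425, -0.013] [[427.50729213 308.70273151]]
[0.011, -0.0425, -0.0] [[221.29637725 294.14570028]]
[0.011, 0.0425, -0.0] [[418.66564025 295.19509339]]
t 2.3 p [0.5295 0.0916 0.2285] yaw_y -4.6 zax [ 0.    -0.008 -1.   ] w 0.997 F [-0.3 -3.5  0.4]
turn deg [0.04 0.47 1.4 ]
shift mm [-108.    60.3  129.4]
```

View pics/c8.png

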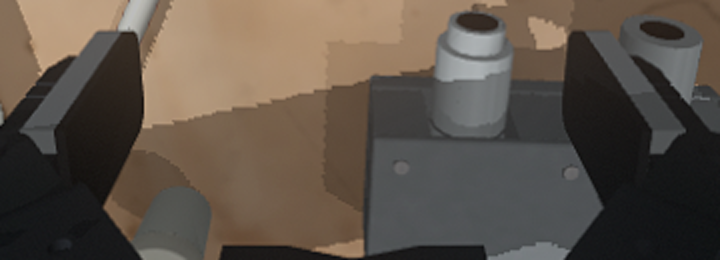

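move_arm:
  rows:
    - {"tx": -0.035,"ty": 0.02,"tz": 0.03,"ax": 0,"ay": 0.5,"az": 1.4,"jaw": 0}
    - {"tx": -0.035,"ty": 0.02,"tz": 0.03,"ax": 0,"ay": 0,"az": 0,"jaw": 0}
    - {"tx": -0.026,"ty": 0.018,"tz": 0.03,"ax": 0,"ay": 0,"az": 0,"jaw": 0}
    - {"tx": -0.01,"ty": 0.004,"tz": 0.03,"ax": 0,"ay": 0,"az": 0,"jaw": 0}
    - {"tx": 0,"ty": 0,"tz": 0,"ax": 0,"ay": 0,"az": 0,"jaw": 0}
    - {"tx": 0,"ty": 0,"tz": 0,"ax": 0,"ay": 0,"az": 0,"jaw": 0}

```text
time: 2.9
tool_pos: [0.58, -0.0249, 0.112]
tool_rot: [0.002, 0.743, 0.669, 0.002]
contact_force: [1.0, -0.0, 0.5]
gripper_width: 1.002
```

Run:
```python
from h import *
goto([.581,-.022,.1],-6)
f=grab('wrist','w2')
goto([.581,-.022,.1],-6)
s,p,R=st()
for q in([0,0,0],[0.011,-.0425,-.013],[0.011,.0425,-.013]): print(q,proj(f,[p+R@np.array(q)]))
```

```text
t 2.9 p [ 0.58   -0.0249  0.112 ] yaw_y -5.95 zax [ 0.005  0.    -1.   ] w 1.002 F [ 1.  -0.   0.5]
turn deg [ 0.3  -0.05  0.05]
shift mm [ 2.9  0.6 12. ]
t 2.95 p [ 0.5797 -0.0246  0.1118] yaw_y -5.92 zax [ 0.005  0.    -1.   ] w 1.001 F [-0.3 -0.1 -0.2]
turn deg [ 0.26 -0.04  0.08]
shift mm [ 2.7  1.  11.8]
[0, 0, 0] [[313.95188429 309.08477988]]
[0.011, -0.0425, -0.013] [[205.63710114 298.40233444]]
[0.011, 0.0425, -0.013] [[421.83349868 298.52794047]]
```

View pics/w2.png

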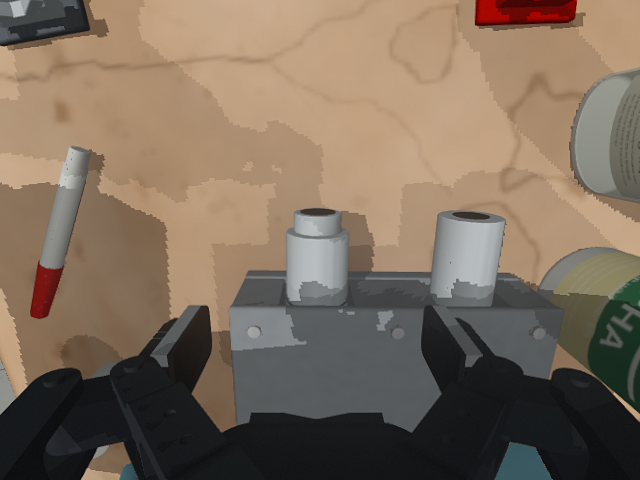

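Run:
```python
from h import *
f=load('w2'); crop(f,'c9',270,190,370,320,5)
s,p,R=st(); print(f['intrinsics'])
P=plane(f,[(317.7,212.5),(317.3,240),(317,290)],.035); P[1:,:]=plane(f,[(317.3,240),(317,290)],.05)
print(P, '\ntool', (P-p)@R*1000)
# dock front top edge
print(plane(f,[(230,307),(560,307)],.065))
```

```text
[[359.47745896   0.         316.12289124]
 [  0.         359.47745896 245.25904729]
 [  0.           0.           1.        ]]
[[ 0.58471423  0.00261446  0.035     ]
 [ 0.5829854  -0.01077052  0.05      ]
 [ 0.5795505  -0.04246316  0.05      ]] 
tool [[ 27.48596084   1.86602563  76.84454239]
 [ 14.00518875   1.59674496  61.83312078]
 [-17.87270757   1.45109787  61.80875159]]
[[ 0.52899247 -0.04135349  0.065     ]
 [ 0.72123659 -0.0621424   0.065     ]]
```

View pics/c9.png

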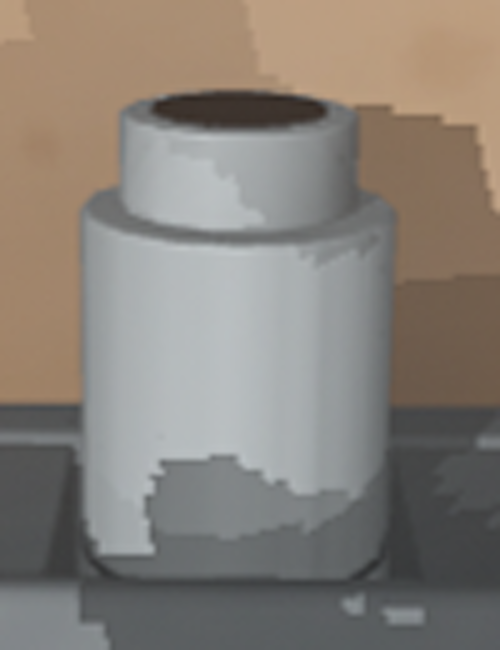

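move_arm:
  rows:
    - {"tx": 0.001,"ty": 0,"tz": 0.025,"ax": 0.3,"ay": 0,"az": 0,"jaw": 0}
    - {"tx": 0.001,"ty": 0,"tz": 0.025,"ax": 0,"ay": 0,"az": 0,"jaw": 0}
    - {"tx": 0,"ty": 0,"tz": 0.025,"ax": 0,"ay": 0,"az": 0,"jaw": 0}
    - {"tx": 0,"ty": 0,"tz": 0.015,"ax": 0,"ay": 0,"az": 0,"jaw": 0}
    - {"tx": 0,"ty": 0,"tz": 0,"ax": 0,"ay": 0,"az": 0,"jaw": 0}
    - {"tx": 0,"ty": 0,"tz": 0,"ax": 0,"ay": 0,"az": 0,"jaw": 0}

```text
time: 3.55
tool_pos: [0.5876, -0.0186, 0.0333]
tool_rot: [0.007, 0.739, 0.673, 0.007]
contact_force: [0.1, -0.2, 0.3]
gripper_width: 1.003
```

Run:
```python
from h import *
goto([.5805,-.022,.015],-6)
f=grab('wrist','w3')
```

```text
t 3.55 p [ 0.5876 -0.0186  0.0333] yaw_y -5.37 zax [ 0.02  -0.002 -1.   ] w 1.003 F [ 0.1 -0.2  0.3]
turn deg [ 1.15 -0.    0.63]
shift mm [-4.  -7.1 18.2]
```

View pics/w3.png

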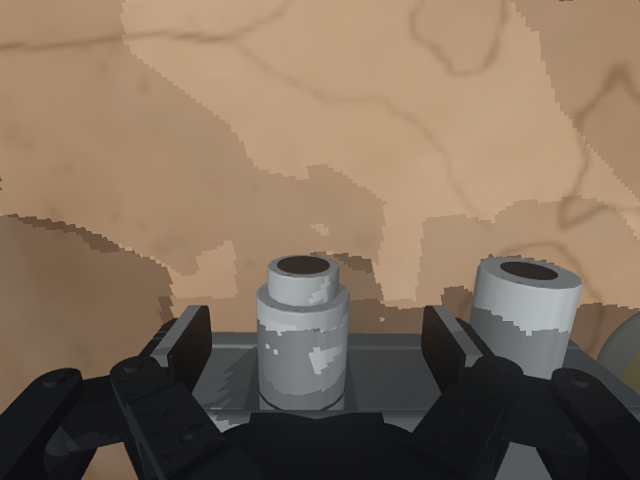

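move_arm:
  rows:
    - {"tx": -0.002,"ty": -0.004,"tz": 0,"ax": 0.6,"ay": 0,"az": 0.3,"jaw": 0}
    - {"tx": -0.002,"ty": -0.003,"tz": 0.004,"ax": 0.6,"ay": 0,"az": 0.3,"jaw": 0}
    - {"tx": 0,"ty": 0,"tz": 0.007,"ax": 0,"ay": 0,"az": 0,"jaw": 0}
    - {"tx": 0,"ty": 0,"tz": 0.006,"ax": 0,"ay": 0,"az": 0,"jaw": 0}
    - {"tx": 0,"ty": 0,"tz": 0,"ax": 0,"ay": 0,"az": 0,"jaw": 0}

```text
time: 4.1
tool_pos: [0.5825, -0.0228, 0.0194]
tool_rot: [0.002, 0.743, 0.669, 0.001]
contact_force: [0.2, 0.7, -0.4]
gripper_width: 0.998
```

Run:
```python
from h import *
goto([.5805,-.022,.015],-6)
f=grab('wrist','w4')
```

```text
t 4.1 p [ 0.5825 -0.0228  0.0194] yaw_y -6.03 zax [ 0.004 -0.001 -1.   ] w 0.998 F [ 0.2  0.7 -0.4]
turn deg [ 0.26  0.02 -0.03]
shift mm [ 0.6 -2.1  4.4]
```

View pics/w4.png

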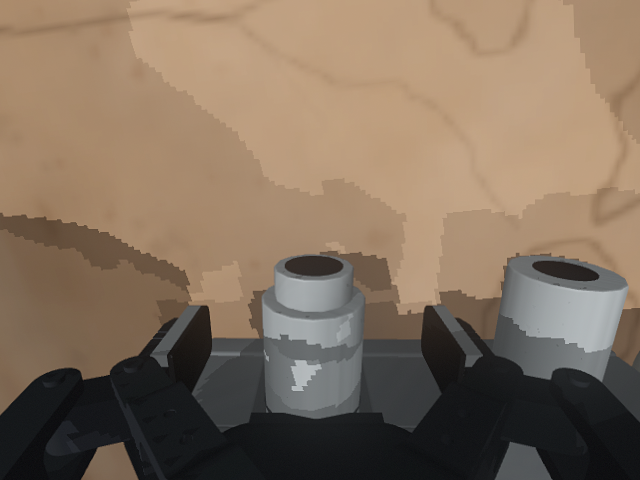

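move_arm:
  rows:
    - {"tx": 0,"ty": -0.001,"tz": 0.002,"ax": 0.25,"ay": 0,"az": 0,"jaw": 0}
    - {"tx": 0,"ty": -0.001,"tz": 0.002,"ax": 0,"ay": 0,"az": 0,"jaw": 0}
    - {"tx": 0,"ty": 0,"tz": 0,"ax": 0,"ay": 0,"az": 0,"jaw": 50}
    - {"tx": 0,"ty": 0,"tz": 0,"ax": 0,"ay": 0,"az": 0,"jaw": 100}

```text
time: 4.55
tool_pos: [0.5806, -0.0226, 0.0152]
tool_rot: [0.0, 0.743, 0.669, -0.0]
contact_force: [-0.3, 0.8, 0.2]
gripper_width: 0.694
```

Run:
```python
from h import *
goto([.5805,-.022,.015],-6)
f=grab('wrist','w5')
```

```text
t 4.55 p [ 0.5806 -0.0226  0.0152] yaw_y -6.03 zax [-0. -0. -1.] w 0.694 F [-0.3  0.8  0.2]
turn deg [-0.01  0.02 -0.03]
shift mm [ 0.5 -0.1  0.2]
```

View pics/w5.png

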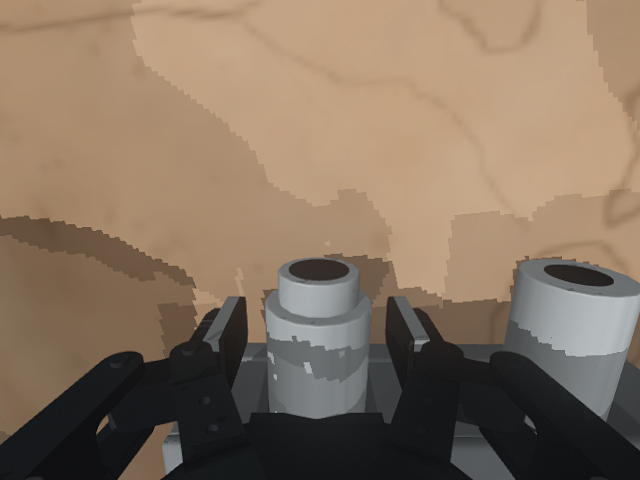

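The tube sits centred between the pads (tube mid about column 318, pad mid about 317). Closing.

move_arm:
  rows:
    - {"tx": 0,"ty": 0,"tz": 0,"ax": 0,"ay": 0,"az": 0,"jaw": 130}
    - {"tx": 0,"ty": 0,"tz": 0,"ax": 0,"ay": 0,"az": 0,"jaw": 170}
    - {"tx": 0,"ty": 0,"tz": 0,"ax": 0,"ay": 0,"az": 0,"jaw": 255}
    - {"tx": 0,"ty": 0,"tz": 0,"ax": 0,"ay": 0,"az": 0,"jaw": 255}
    - {"tx": 0,"ty": 0,"tz": 0,"ax": 0,"ay": 0,"az": 0,"jaw": 255}

```text
time: 5.1
tool_pos: [0.5806, -0.0226, 0.0156]
tool_rot: [0.0, 0.743, 0.669, -0.0]
contact_force: [-0.2, -0.1, 0.9]
gripper_width: 0.446
```

Run:
```python
from h import *
goto([.5805,-.022,.015],-6)
```

```text
t 5.1 p [ 0.5806 -0.0226  0.0156] yaw_y -6.02 zax [-0. -0. -1.] w 0.446 F [-0.2 -0.1  0.9]
turn deg [-0.    0.03 -0.02]
shift mm [ 0.5 -0.2  0.6]
```

move_arm:
  rows:
    - {"tx": 0,"ty": 0,"tz": -0.002,"ax": 0,"ay": 0,"az": 0,"jaw": 255}
    - {"tx": 0.008,"ty": 0,"tz": 0,"ax": 0,"ay": 0,"az": 0,"jaw": 255}
    - {"tx": 0.01,"ty": 0,"tz": 0,"ax": 0,"ay": 0,"az": 0,"jaw": 255}
    - {"tx": 0.01,"ty": 0,"tz": 0,"ax": 0,"ay": 0,"az": 0,"jaw": 255}

```text
time: 5.5
tool_pos: [0.5824, 0.0066, 0.0161]
tool_rot: [-0.001, 0.744, 0.668, -0.001]
contact_force: [0.2, -0.3, -2.1]
gripper_width: 0.451
```

Run:
```python
from h import *
goto([.5912,.0788,.017],-6)
f=grab('wrist','w6')
```

```text
t 5.5 p [0.5824 0.0066 0.0161] yaw_y -6.15 zax [-0.003  0.001 -1.   ] w 0.451 F [ 0.2 -0.3 -2.1]
turn deg [-0.16 -0.01 -0.15]
shift mm [72.7  1.1 -0.9]
```

View pics/w6.png

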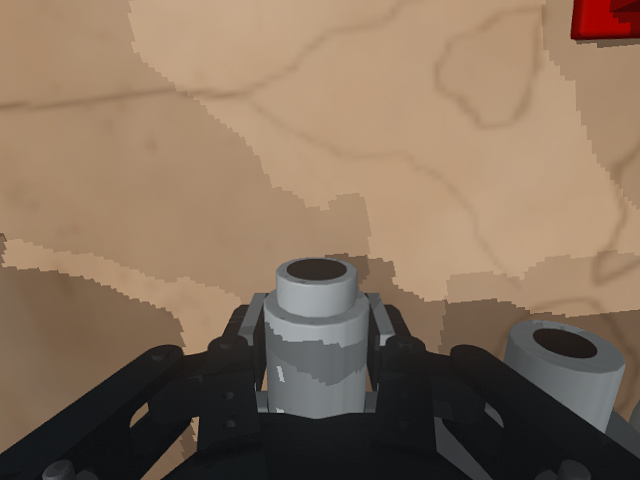

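move_arm:
  rows:
    - {"tx": 0.012,"ty": 0,"tz": 0,"ax": 0,"ay": 0,"az": 0,"jaw": 255}
    - {"tx": 0.014,"ty": 0.0005,"tz": 0,"ax": 0,"ay": 0,"az": 0,"jaw": 255}
    - {"tx": 0.014,"ty": 0.0005,"tz": 0,"ax": 0,"ay": 0,"az": 0,"jaw": 255}
    - {"tx": 0.014,"ty": 0,"tz": 0,"ax": 0,"ay": 0,"az": 0,"jaw": 255}
    - {"tx": 0.014,"ty": 0,"tz": 0,"ax": 0,"ay": 0,"az": 0,"jaw": 255}
    - {"tx": 0.014,"ty": 0,"tz": 0,"ax": 0,"ay": 0,"az": 0,"jaw": 255}
    - {"tx": 0.01,"ty": 0,"tz": 0,"ax": 0,"ay": 0,"az": 0,"jaw": 255}
    - {"tx": 0,"ty": 0,"tz": 0,"ax": 0,"ay": 0,"az": 0,"jaw": 255}

```text
time: 6.35
tool_pos: [0.5937, 0.1104, 0.0159]
tool_rot: [-0.002, 0.743, 0.67, -0.0]
contact_force: [0.0, -0.7, -2.4]
gripper_width: 0.453
```

Run:
```python
from h import *
goto([.5912,.0788,.1],-6)
f=grab('top','t1'); crop(f,'t1c',260,150,470,330,3.5)
```

```text
t 6.35 p [0.5937 0.1104 0.0159] yaw_y -5.9 zax [-0.003  0.002 -1.   ] w 0.453 F [ 0.  -0.7 -2.4]
turn deg [-0.17 -0.12  0.1 ]
shift mm [-31.6   0.5 -84.2]
```

View pics/t1c.png

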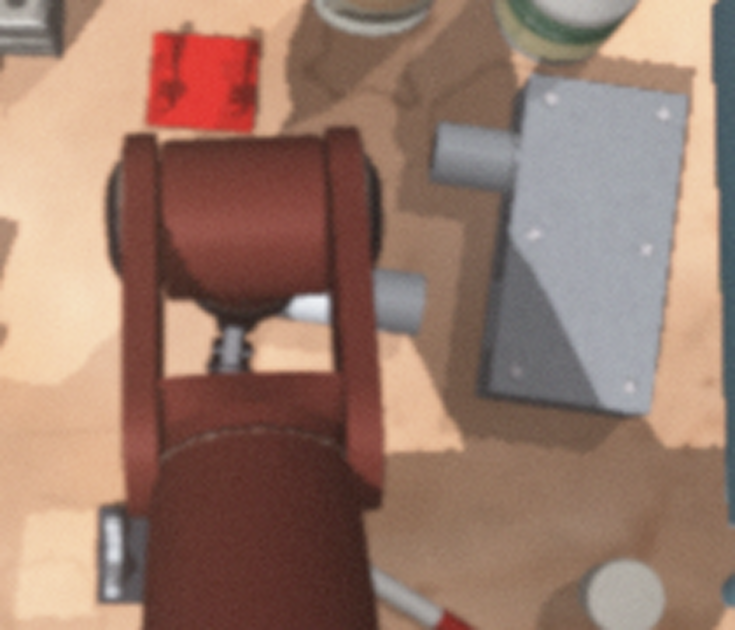

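Run:
```python
from h import *
f=load('t1'); print('tail',plane(f,[(381.1,236.6)],.0355))
g=load('top0'); print('oil',plane(g,[(225,312)],.12),plane(g,[(225,312)],.06)); print('cup/pot',plane(g,[(438,321)],.06),plane(g,[(237,173)],.066))
h=load('w1'); print(proj(h,[[.41,.33,.05]]), proj(load('scene0'),[[.41,.33,.0],[.41,.33,.124]]))
goto([.4188,.2073,.12],1.5)
```

```text
tail [[ 0.58059381 -0.0047045   0.0355    ]]
oil [[0.41144756 0.31421333 0.12      ]] [[0.4084062  0.32624518 0.06      ]]
cup/pot [[ 0.40155764 -0.1258182   0.06      ]] [[0.70760506 0.31221457 0.066     ]]
[[137.54452153 -69.75697437]] [[186.38528762 238.82213721]
 [182.20545303 182.11306552]]
t 6.4 p [0.5936 0.1098 0.0158] yaw_y -5.92 zax [-0.003  0.002 -1.   ] w 0.453 F [-0.  -0.4 -2.1]
turn deg [-0.18 -0.11 -7.42]
shift mm [  79.1 -184.2 -103.5]
```

move_arm:
  rows:
    - {"tx": 0,"ty": 0,"tz": -0.015,"ax": 0,"ay": 0,"az": 0,"jaw": 255}
    - {"tx": 0,"ty": 0,"tz": -0.025,"ax": 0,"ay": 0,"az": 0,"jaw": 255}
    - {"tx": 0,"ty": 0,"tz": -0.025,"ax": 0,"ay": 0,"az": 0,"jaw": 255}
    - {"tx": 0,"ty": 0,"tz": -0.025,"ax": 0,"ay": 0,"az": -2.5,"jaw": 255}
    - {"tx": 0,"ty": 0,"tz": -0.015,"ax": 0,"ay": 0,"az": -2.5,"jaw": 255}
    - {"tx": 0,"ty": 0,"tz": 0,"ax": 0,"ay": 0,"az": -2.5,"jaw": 255}

```text
time: 7.0
tool_pos: [0.5938, 0.106, 0.1293]
tool_rot: [-0.001, 0.697, 0.717, -0.001]
contact_force: [0.7, -0.4, -2.2]
gripper_width: 0.451
```

Run:
```python
from h import *
goto([.4188,.2073,.12],1.5)
```

```text
t 7.0 p [0.5938 0.106  0.1293] yaw_y 1.59 zax [-0.003  0.001 -1.   ] w 0.451 F [ 0.7 -0.4 -2.2]
turn deg [-0.16 -0.04  0.09]
shift mm [ 106.1 -172.1    9.9]
```

move_arm:
  rows:
    - {"tx": 0.008,"ty": -0.012,"tz": 0,"ax": 0,"ay": 0,"az": 0,"jaw": 255}
    - {"tx": 0.016,"ty": -0.025,"tz": 0,"ax": 0,"ay": 0,"az": 0,"jaw": 255}
    - {"tx": 0.016,"ty": -0.025,"tz": 0,"ax": 0,"ay": 0,"az": 0,"jaw": 255}
    - {"tx": 0.016,"ty": -0.025,"tz": 0,"ax": 0,"ay": 0,"az": 0,"jaw": 255}
    - {"tx": 0.016,"ty": -0.025,"tz": 0,"ax": 0,"ay": 0,"az": 0,"jaw": 255}
    - {"tx": 0.012,"ty": -0.02,"tz": 0,"ax": 0,"ay": 0,"az": 0,"jaw": 255}
    - {"tx": 0.006,"ty": -0.012,"tz": 0,"ax": 0,"ay": 0,"az": 0,"jaw": 255}
    - {"tx": 0,"ty": 0,"tz": 0,"ax": 0,"ay": 0,"az": 0,"jaw": 255}

```text
time: 7.8
tool_pos: [0.4389, 0.1932, 0.1337]
tool_rot: [-0.0, 0.702, 0.712, 0.0]
contact_force: [0.8, -0.2, -2.4]
gripper_width: 0.455
```

Run:
```python
from h import *
goto([.4188,.2073,.12],1.5)
```

```text
t 7.8 p [0.4389 0.1932 0.1337] yaw_y 0.85 zax [ 0.     0.001 -1.   ] w 0.455 F [ 0.8 -0.2 -2.4]
turn deg [ 0.01 -0.07 -0.65]
shift mm [ 14.4 -19.9  13.8]
```

move_arm:
  rows:
    - {"tx": 0.007,"ty": -0.01,"tz": 0.01,"ax": 0,"ay": 0,"az": -0.6,"jaw": 255}
    - {"tx": 0.006,"ty": -0.008,"tz": 0.015,"ax": 0,"ay": 0,"az": 0,"jaw": 255}
    - {"tx": 0,"ty": 0,"tz": 0.015,"ax": 0,"ay": 0,"az": 0,"jaw": 255}
    - {"tx": 0,"ty": 0,"tz": 0.015,"ax": 0,"ay": 0,"az": 0,"jaw": 255}
    - {"tx": 0,"ty": 0,"tz": 0.008,"ax": 0,"ay": 0,"az": 0,"jaw": 255}
    - {"tx": 0,"ty": 0,"tz": 0,"ax": 0,"ay": 0,"az": 0,"jaw": 255}

```text
time: 8.4
tool_pos: [0.4183, 0.206, 0.0641]
tool_rot: [-0.001, 0.699, 0.715, -0.001]
contact_force: [-0.4, -0.3, -3.0]
gripper_width: 0.45
```

Run:
```python
from h import *
goto([.4188,.2073,.0265],1.5)
f=grab('wrist','w7');f=grab('scene','s7'); crop(f,'s7c',170,200,300,300,6)
```

```text
t 8.4 p [0.4183 0.206  0.0641] yaw_y 1.3 zax [-0.002 -0.    -1.   ] w 0.45 F [-0.4 -0.3 -3. ]
turn deg [-0.12 -0.   -0.2 ]
shift mm [ 1.3  0.6 37.6]
```

View pics/s7c.png

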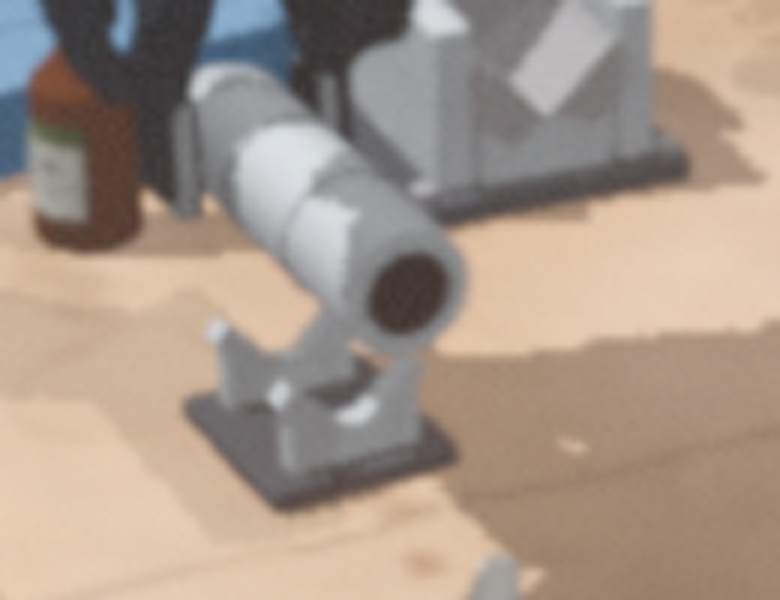

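View pics/w7.png

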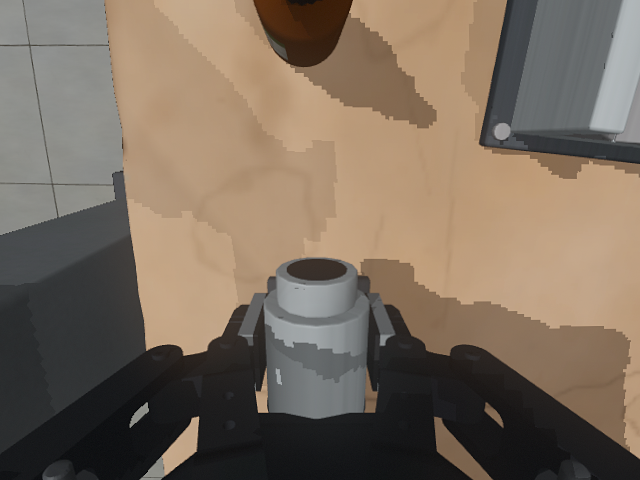

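Run:
```python
from h import *
f=load('s7'); s,p,R=st()
tail=p+R@np.array([-.1155,0,-.0195]); print(tail,proj(f,[tail]),'obs (238,248.7)')
a=np.radians(1.5)
for c in([.420,.162],):
    V=np.array([c[0]+np.sin(a)*.027,c[1]-.027*np.cos(a),.0167]); print(V,proj(f,[V, V+[0,.054,0]]))
    Lp=V+[-.031+0,0,.0203]; print(proj(f,[Lp, V+[.031,0,.0203]]),'obs', (170+280/6,200+392/6),(170+408/6,200+355/6))
```

```text
[0.42200553 0.09073501 0.08513664] [[239.60794148 247.8719971 ]] obs (238,248.7)
[0.42070678 0.13500925 0.0167    ] [[229.66832221 272.0852036 ]
 [217.78107784 259.3820879 ]]
[[212.94864874 266.15013436]
 [245.10084829 258.14024611]] obs (216.66666666666666, 265.3333333333333) (238.0, 259.1666666666667)
```

move_arm:
  rows:
    - {"tx": 0.001,"ty": 0.0005,"tz": 0.008,"ax": 0,"ay": 0,"az": 0,"jaw": 255}
    - {"tx": 0,"ty": 0,"tz": 0.01,"ax": 0,"ay": 0,"az": 0,"jaw": 255}
    - {"tx": 0,"ty": 0,"tz": 0.006,"ax": 0,"ay": 0,"az": 0,"jaw": 255}
    - {"tx": 0,"ty": 0,"tz": 0.004,"ax": 0,"ay": 0,"az": 0,"jaw": 255}
    - {"tx": 0,"ty": 0,"tz": 0,"ax": 0,"ay": 0,"az": 0,"jaw": 255}

```text
time: 9.0
tool_pos: [0.4219, 0.2078, 0.0373]
tool_rot: [0.001, 0.699, 0.715, 0.002]
contact_force: [-0.5, 2.0, -2.2]
gripper_width: 0.45
```

Run:
```python
from h import *
goto([.4188,.2073,.0255],1.5)
```

```text
t 9.0 p [0.4219 0.2078 0.0373] yaw_y 1.28 zax [ 0.004  0.002 -1.   ] w 0.45 F [-0.5  2.  -2.2]
turn deg [ 0.25 -0.1  -0.22]
shift mm [-0.5 -3.2 11.8]
```

move_arm:
  rows:
    - {"tx": -0.0005,"ty": -0.003,"tz": 0.003,"ax": 0.2,"ay": 0,"az": -0.2,"jaw": 255}
    - {"tx": 0,"ty": 0,"tz": 0.003,"ax": 0,"ay": 0,"az": 0,"jaw": 255}
    - {"tx": 0,"ty": 0,"tz": 0.003,"ax": 0,"ay": 0,"az": 0,"jaw": 255}
    - {"tx": 0,"ty": 0,"tz": 0,"ax": 0,"ay": 0,"az": 0,"jaw": 255}

```text
time: 9.4
tool_pos: [0.4191, 0.2073, 0.028]
tool_rot: [-0.0, 0.698, 0.716, 0.001]
contact_force: [-0.2, -0.5, -2.3]
gripper_width: 0.451
```

Run:
```python
from h import *
goto([.4188,.2073,.0255],1.5)
```

```text
t 9.4 p [0.4191 0.2073 0.028 ] yaw_y 1.49 zax [ 0.001  0.002 -1.   ] w 0.451 F [-0.2 -0.5 -2.3]
turn deg [ 0.09 -0.11 -0.01]
shift mm [ 0.  -0.3  2.5]
```

move_arm:
  rows:
    - {"tx": 0,"ty": 0,"tz": 0.001,"ax": 0,"ay": 0,"az": 0,"jaw": 255}
    - {"tx": 0,"ty": 0,"tz": 0.001,"ax": 0,"ay": 0,"az": 0,"jaw": 255}
    - {"tx": 0,"ty": 0,"tz": 0.0005,"ax": 0,"ay": 0,"az": 0,"jaw": 255}
    - {"tx": 0,"ty": 0,"tz": 0,"ax": 0,"ay": 0,"az": 0,"jaw": 255}

```text
time: 9.8
tool_pos: [0.4197, 0.2074, 0.026]
tool_rot: [0.0, 0.698, 0.716, 0.002]
contact_force: [-1.0, -0.2, -2.5]
gripper_width: 0.451
```

Run:
```python
from h import *
goto([.4188,.2073,.0255],1.5)
```

```text
t 9.8 p [0.4197 0.2074 0.026 ] yaw_y 1.49 zax [ 0.003  0.002 -1.   ] w 0.451 F [-1.  -0.2 -2.5]
turn deg [ 0.16 -0.12 -0.01]
shift mm [-0.1 -0.9  0.5]
```

Fz still shows the tube's weight, so the saddles haven't taken it yet. I'll lower in 1 mm steps until the force changes.

move_arm:
  rows:
    - {"tx": 0,"ty": 0,"tz": 0.001,"ax": 0,"ay": 0,"az": 0,"jaw": 255}
    - {"tx": 0,"ty": 0,"tz": 0,"ax": 0,"ay": 0,"az": 0,"jaw": 255}

```text
time: 10.0
tool_pos: [0.4198, 0.2075, 0.0259]
tool_rot: [0.0, 0.698, 0.716, 0.001]
contact_force: [-1.4, -0.8, -2.0]
gripper_width: 0.45
```

move_arm:
  rows:
    - {"tx": 0,"ty": 0,"tz": 0.001,"ax": 0,"ay": 0,"az": 0,"jaw": 255}
    - {"tx": 0,"ty": 0,"tz": 0,"ax": 0,"ay": 0,"az": 0,"jaw": 255}

```text
time: 10.2
tool_pos: [0.4198, 0.2076, 0.0258]
tool_rot: [-0.0, 0.698, 0.716, 0.001]
contact_force: [-3.7, -1.4, 1.0]
gripper_width: 0.456
```

move_arm:
  rows:
    - {"tx": 0,"ty": -0.001,"tz": 0.0005,"ax": 0,"ay": 0,"az": 0,"jaw": 255}
    - {"tx": 0,"ty": 0,"tz": 0,"ax": 0,"ay": 0,"az": 0,"jaw": 255}

```text
time: 10.4
tool_pos: [0.4196, 0.2076, 0.0256]
tool_rot: [0.001, 0.698, 0.716, 0.002]
contact_force: [-2.0, 0.3, 0.5]
gripper_width: 0.447
```

move_arm:
  rows:
    - {"tx": 0,"ty": -0.0005,"tz": 0.0005,"ax": 0,"ay": 0,"az": 0,"jaw": 255}
    - {"tx": 0,"ty": 0,"tz": 0,"ax": 0,"ay": 0,"az": 0,"jaw": 255}

```text
time: 10.6
tool_pos: [0.4196, 0.2076, 0.0255]
tool_rot: [0.001, 0.698, 0.716, 0.002]
contact_force: [-1.3, -0.7, 2.4]
gripper_width: 0.449
```

move_arm:
  rows:
    - {"tx": 0,"ty": 0,"tz": 0,"ax": 0,"ay": 0,"az": 0,"jaw": 100}
    - {"tx": 0,"ty": 0,"tz": 0,"ax": 0,"ay": 0,"az": 0,"jaw": 60}
    - {"tx": 0,"ty": 0,"tz": 0,"ax": 0,"ay": 0,"az": 0,"jaw": 0}
    - {"tx": 0,"ty": 0,"tz": 0,"ax": 0,"ay": 0,"az": 0,"jaw": 0}
    - {"tx": 0,"ty": 0,"tz": 0,"ax": 0,"ay": 0,"az": 0,"jaw": 0}

```text
time: 11.1
tool_pos: [0.42, 0.2079, 0.0251]
tool_rot: [0.001, 0.698, 0.716, 0.003]
contact_force: [0.5, -0.2, -0.6]
gripper_width: 1.0
```

Run:
```python
from h import *
goto([.4188,.2073,.0255],1.5)
f=grab('wrist','w8');f=grab('scene','s8'); crop(f,'s8c',170,200,300,300,6)
```

```text
t 11.1 p [0.42   0.2079 0.0251] yaw_y 1.51 zax [ 0.006  0.003 -1.   ] w 1.0 F [ 0.5 -0.2 -0.6]
turn deg [ 0.36 -0.16  0.01]
shift mm [-0.6 -1.2 -0.4]
```

View pics/s8c.png

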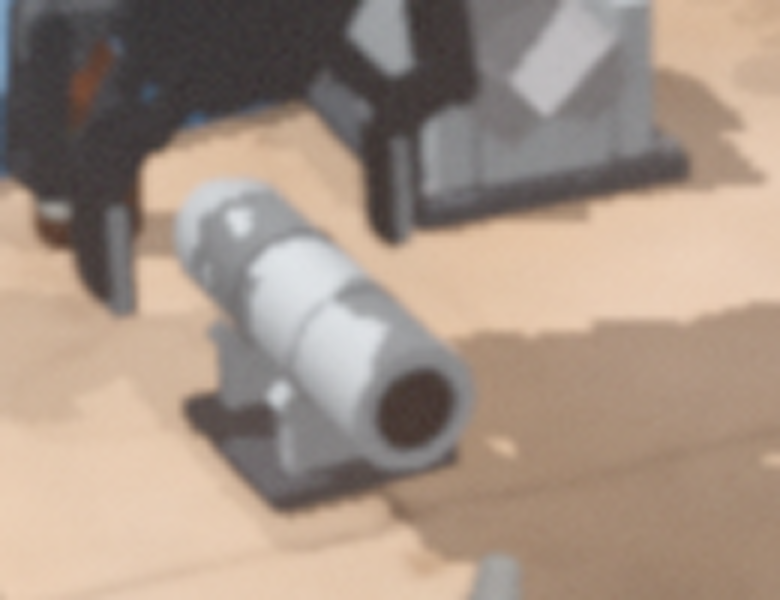

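View pics/w8.png

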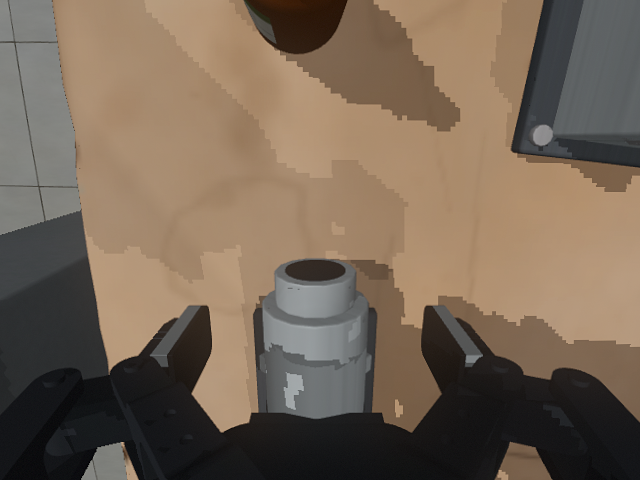

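move_arm:
  rows:
    - {"tx": 0,"ty": 0,"tz": 0,"ax": 0,"ay": 0,"az": 0,"jaw": 0}
    - {"tx": 0,"ty": 0,"tz": -0.01,"ax": 0,"ay": 0,"az": 0,"jaw": 0}
    - {"tx": 0,"ty": 0,"tz": -0.025,"ax": 0.3,"ay": 0,"az": 0,"jaw": 0}
    - {"tx": 0,"ty": 0,"tz": -0.025,"ax": 0,"ay": 0,"az": 0,"jaw": 0}
    - {"tx": -0.01,"ty": 0,"tz": -0.015,"ax": 0,"ay": 0,"az": 0,"jaw": 0}
    - {"tx": -0.025,"ty": 0,"tz": 0,"ax": 0,"ay": 0,"az": 0,"jaw": 0}
    - {"tx": -0.025,"ty": 0,"tz": 0,"ax": 0,"ay": 0,"az": 0,"jaw": 0}
    - {"tx": -0.015,"ty": 0,"tz": 0,"ax": 0,"ay": 0,"az": 0,"jaw": 0}
    - {"tx": 0,"ty": 0,"tz": 0,"ax": 0,"ay": 0,"az": 0,"jaw": 0}
    - {"tx": 0,"ty": 0,"tz": 0,"ax": 0,"ay": 0,"az": 0,"jaw": 0}

```text
time: 12.2
tool_pos: [0.4234, 0.1312, 0.1098]
tool_rot: [0.001, 0.697, 0.717, 0.004]
contact_force: [-0.7, -0.2, -0.3]
gripper_width: 1.002
```

Run:
```python
from h import *
goto([.4226,.108,.0255],1.5)
f=grab('wrist','w9')
```

```text
t 12.2 p [0.4234 0.1312 0.1098] yaw_y 1.59 zax [ 0.008  0.004 -1.   ] w 1.002 F [-0.7 -0.2 -0.3]
turn deg [ 0.45 -0.2   0.09]
shift mm [-23.4  -2.1  84.2]
```

View pics/w9.png

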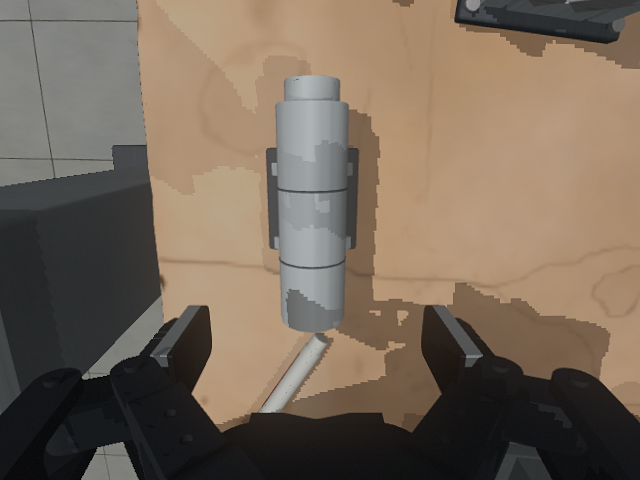

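Run:
```python
from h import *
f=load('w9'); print('tail top edge',plane(f,[(312.5,327)],.06),'nose top',plane(f,[(312.5,77)],.06)); print('axis mids',plane(f,[(312.2,110),(312.5,300)],.05)); print('marker end',plane(f,[(322,336)],.01))
```

```text
tail top edge [[0.42307786 0.0950796  0.06      ]] nose top [[0.41955058 0.23215768 0.06      ]]
axis mids [[0.41973989 0.21753477 0.05      ]
 [0.42271657 0.1080262  0.05      ]]
marker end [[0.43103265 0.05987323 0.01      ]]
```

move_arm:
  rows:
    - {"tx": -0.01,"ty": -0.001,"tz": 0.01,"ax": 0.4,"ay": -0.2,"az": 0,"jaw": 0}
    - {"tx": -0.013,"ty": -0.001,"tz": 0.015,"ax": 0,"ay": 0,"az": 0,"jaw": 0}
    - {"tx": 0,"ty": 0,"tz": 0.015,"ax": 0,"ay": 0,"az": 0,"jaw": 0}
    - {"tx": 0,"ty": 0,"tz": 0.01,"ax": 0,"ay": 0,"az": 0,"jaw": 0}
    - {"tx": 0,"ty": 0,"tz": 0,"ax": 0,"ay": 0,"az": 0,"jaw": 0}

```text
time: 12.75
tool_pos: [0.4213, 0.1086, 0.0561]
tool_rot: [-0.0, 0.695, 0.719, -0.001]
contact_force: [-1.3, -0.6, -0.2]
gripper_width: 1.004
```

Run:
```python
from h import *
goto([.4226,.108,.0255],1.5)
```

```text
t 12.75 p [0.4213 0.1086 0.0561] yaw_y 1.92 zax [-0.002 -0.001 -1.   ] w 1.004 F [-1.3 -0.6 -0.2]
turn deg [-0.11  0.05  0.42]
shift mm [-0.6  1.4 30.6]
```

move_arm:
  rows:
    - {"tx": 0,"ty": 0.001,"tz": 0.009,"ax": 0,"ay": 0,"az": 0.4,"jaw": 0}
    - {"tx": 0,"ty": 0,"tz": 0.009,"ax": 0,"ay": 0,"az": 0,"jaw": 0}
    - {"tx": 0,"ty": 0,"tz": 0.008,"ax": 0,"ay": 0,"az": 0,"jaw": 0}
    - {"tx": 0,"ty": 0,"tz": 0.002,"ax": 0,"ay": 0,"az": 0,"jaw": 40}
    - {"tx": 0,"ty": 0,"tz": 0,"ax": 0,"ay": 0,"az": 0,"jaw": 80}

```text
time: 13.25
tool_pos: [0.4227, 0.1092, 0.026]
tool_rot: [-0.0, 0.697, 0.717, -0.001]
contact_force: [0.0, -0.1, -0.3]
gripper_width: 0.692
```

Run:
```python
from h import *
goto([.4226,.108,.0255],1.5)
f=grab('wrist','w10')
```

```text
t 13.25 p [0.4227 0.1092 0.026 ] yaw_y 1.58 zax [-0.002 -0.001 -1.   ] w 0.692 F [ 0.  -0.1 -0.3]
turn deg [-0.1   0.05  0.08]
shift mm [-1.2 -0.1  0.5]
```

View pics/w10.png

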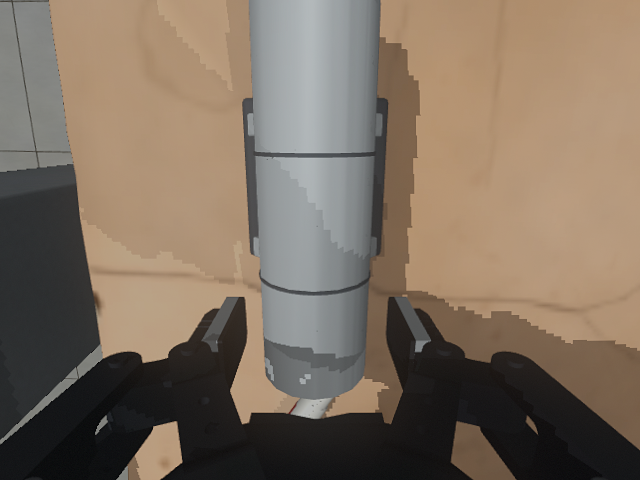

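move_arm:
  rows:
    - {"tx": -0.001,"ty": -0.0005,"tz": 0,"ax": 0,"ay": 0,"az": 0,"jaw": 120}
    - {"tx": 0,"ty": 0,"tz": 0,"ax": 0,"ay": 0,"az": 0,"jaw": 170}
    - {"tx": 0,"ty": 0,"tz": 0,"ax": 0,"ay": 0,"az": 0,"jaw": 255}
    - {"tx": 0,"ty": 0,"tz": 0,"ax": 0,"ay": 0,"az": 0,"jaw": 255}
    - {"tx": 0,"ty": 0,"tz": 0,"ax": 0,"ay": 0,"az": 0,"jaw": 255}

```text
time: 13.8
tool_pos: [0.4221, 0.108, 0.027]
tool_rot: [-0.0, 0.697, 0.717, -0.001]
contact_force: [-0.5, -0.1, -0.7]
gripper_width: 0.448
```

Run:
```python
from h import *
goto([.4226,.108,.12],1.5)
```

```text
t 13.8 p [0.4221 0.108  0.027 ] yaw_y 1.59 zax [-0.002 -0.001 -1.   ] w 0.448 F [-0.5 -0.1 -0.7]
turn deg [-0.1   0.07  0.09]
shift mm [ -0.1   0.3 -93. ]
```

move_arm:
  rows:
    - {"tx": 0,"ty": 0,"tz": -0.01,"ax": 0,"ay": 0,"az": 0,"jaw": 255}
    - {"tx": 0,"ty": 0,"tz": -0.02,"ax": 0,"ay": 0,"az": 0,"jaw": 255}
    - {"tx": 0,"ty": 0,"tz": -0.025,"ax": 0,"ay": 0,"az": 0,"jaw": 255}
    - {"tx": 0,"ty": 0,"tz": -0.025,"ax": 0,"ay": 0,"az": 0,"jaw": 255}
    - {"tx": 0,"ty": 0.005,"tz": -0.015,"ax": 0,"ay": 0,"az": 0,"jaw": 255}
    - {"tx": 0.006,"ty": 0.015,"tz": 0,"ax": 0,"ay": 0,"az": 1,"jaw": 255}
    - {"tx": 0.012,"ty": 0.022,"tz": 0,"ax": 0,"ay": 0,"az": 1.5,"jaw": 255}
    - {"tx": 0.012,"ty": 0.022,"tz": 0,"ax": 0,"ay": 0,"az": 1,"jaw": 255}
    - {"tx": 0.012,"ty": 0.022,"tz": 0,"ax": 0,"ay": 0,"az": 1,"jaw": 255}
    - {"tx": 0.006,"ty": 0.012,"tz": 0,"ax": 0,"ay": 0,"az": 0,"jaw": 255}
    - {"tx": 0,"ty": 0,"tz": 0,"ax": 0,"ay": 0,"az": 0,"jaw": 255}
    - {"tx": 0,"ty": 0,"tz": 0,"ax": 0,"ay": 0,"az": 0,"jaw": 255}

```text
time: 15.0
tool_pos: [0.5233, 0.1562, 0.1293]
tool_rot: [0.002, 0.726, 0.688, -0.001]
contact_force: [-0.2, 0.7, -3.1]
gripper_width: 0.451
```

Run:
```python
from h import *
goto([.5534,.19,.12],-3.2)
f=grab('wrist','w11')
```

```text
t 15.0 p [0.5233 0.1562 0.1293] yaw_y -3.06 zax [ 0.001 -0.004 -1.   ] w 0.451 F [-0.2  0.7 -3.1]
turn deg [0.06 0.21 0.14]
shift mm [35.4 28.2  9.2]
```

View pics/w11.png

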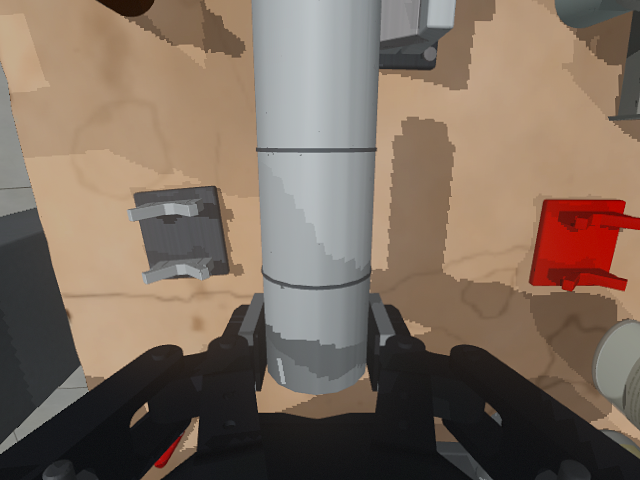

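move_arm:
  rows:
    - {"tx": 0.006,"ty": 0.006,"tz": 0.002,"ax": 0,"ay": 0.2,"az": 0,"jaw": 255}
    - {"tx": 0.012,"ty": 0.01,"tz": 0.002,"ax": 0,"ay": 0,"az": 0,"jaw": 255}
    - {"tx": 0.01,"ty": 0.008,"tz": 0.002,"ax": 0,"ay": 0,"az": 0,"jaw": 255}
    - {"tx": 0.003,"ty": 0.002,"tz": 0.001,"ax": 0,"ay": 0,"az": 0,"jaw": 255}
    - {"tx": 0,"ty": 0,"tz": 0,"ax": 0,"ay": 0,"az": 0,"jaw": 255}
    - {"tx": 0,"ty": 0,"tz": 0,"ax": 0,"ay": 0,"az": 0,"jaw": 255}

```text
time: 15.65
tool_pos: [0.5499, 0.1864, 0.1214]
tool_rot: [0.0, 0.726, 0.688, -0.0]
contact_force: [-0.5, -0.4, -2.6]
gripper_width: 0.45
```

Run:
```python
from h import *
goto([.5534,.19,.12],-3.2)
f=grab('wrist','w12'); f=grab('top','t12'); crop(f,'t12c',170,190,330,310,5);f=grab('scene','s12'); crop(f,'s12c',180,140,320,260,5)
```

```text
t 15.65 p [0.5499 0.1864 0.1214] yaw_y -3.11 zax [-0. -0. -1.] w 0.45 F [-0.5 -0.4 -2.6]
turn deg [-0.02  0.02  0.09]
shift mm [3.8 3.3 1.4]
```

View pics/w12.png

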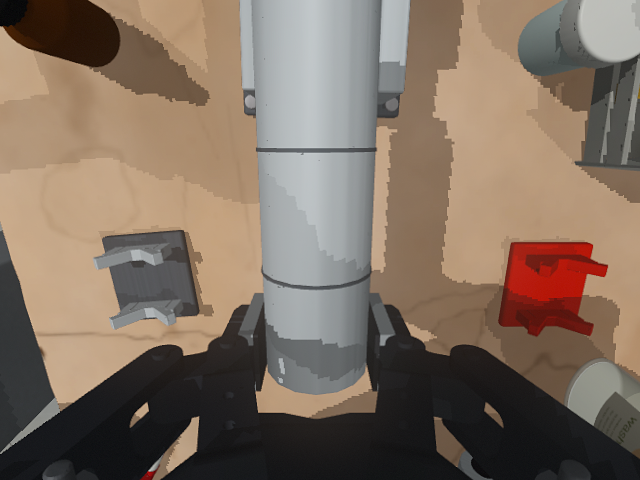

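View pics/t12c.png

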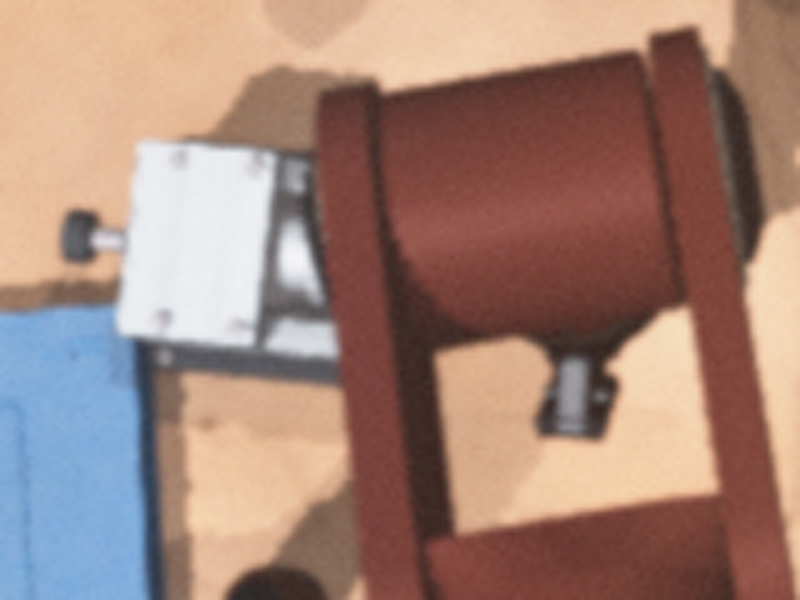

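View pics/s12c.png

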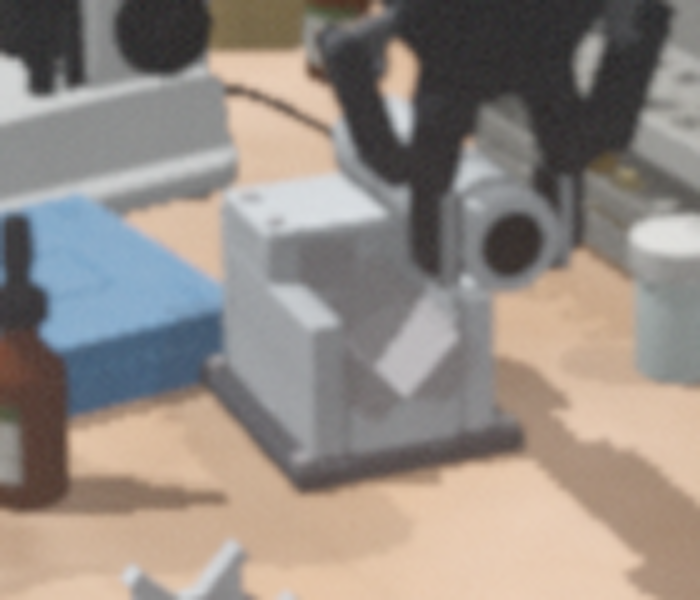

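Run:
```python
from h import *
f=load('w12'); crop(f,'c12',220,0,430,130,3.8)
f=load('w1'); crop(f,'c13',260,0,410,30,5)
```

```text
(no output)
```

View pics/c12.png

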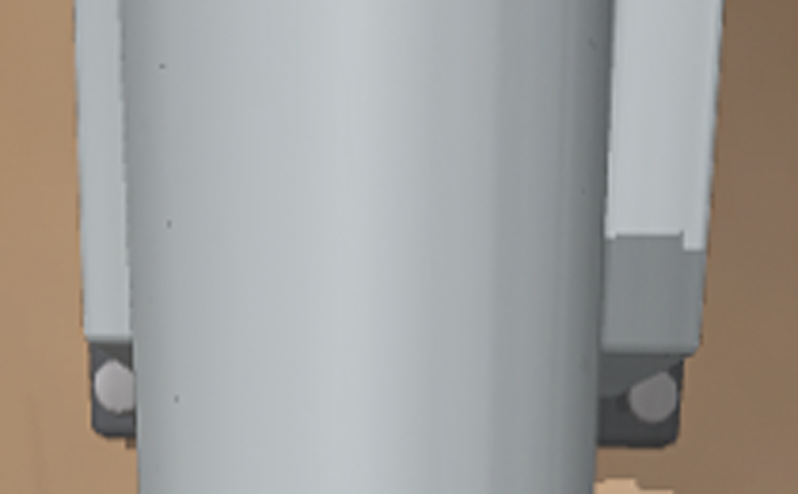

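View pics/c13.png

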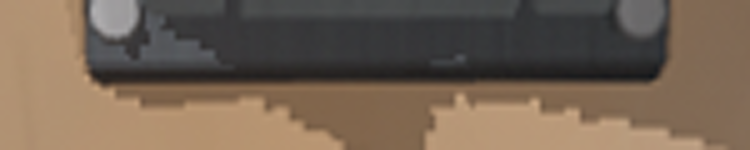

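Run:
```python
from h import *
f=load('w12'); s,p,R=st()
C=plane(f,[(242.4,88.9),(404.2,91.3),(239.7,0),(410,0)],.07); print(np.round(C,4))
print('cheek width',np.linalg.norm(C[1]-C[0]),'x-yaw',np.degrees(np.arctan2(*(C[1]-C[0])[[1,0]])),'left y-yaw',np.degrees(np.arctan2(*(C[2]-C[0])[[1,0]]))-90,'right',np.degrees(np.arctan2(*(C[3]-C[1])[[1,0]]))-90)
m=(C[0]+C[1])/2; print('entry mid',m)
for z in(.006,.01,.015):
    B=plane(f,[(244.2,113.7),(398.9,116.6)],z); print('base',z,np.linalg.norm(B[1]-B[0]),B.mean(0),np.degrees(np.arctan2(*(B[1]-B[0])[[1,0]])))
w=load('w1')
for z in(.006,.01,.015):
    B=plane(w,[(260+85/5,75/5),(260+665/5,77/5)],z); print('w1 base',z,np.linalg.norm(B[1]-B[0]),B.mean(0),np.degrees(np.arctan2(*(B[1]-B[0])[[1,0]])))
# top view
t=load('top0'); q=lambda L:[(180+a/7,200+b/7) for a,b in L]
# cheek outer edges & entry ends, z .07: far cheek outer (320,150)->(497,165); near cheek outer (300,425)->(470,437)
T=plane(t,q([(340,150),(497,165),(305,427),(468,437)]),.07); print('top cheeks',np.round(T,4)); print('yaws',np.degrees(np.arctan2(*(T[0]-T[1])[[1,0]]))-90,np.degrees(np.arctan2(*(T[2]-T[3])[[1,0]]))-90,'entry mid',(T[1]+T[3])/2, np.linalg.norm(T[1]-T[3]))
Bq=plane(t,q([(548,160),(517,478)]),.012); print('base entry',Bq,Bq.mean(0))
# tube axis in tool frame (wrist view): edges at rows
E=plane(f,[((254+380)/2,60),((268+368)/2,370)],p[2]+.018); print('tube axis pts in tool mm',(E-p)@R*1000)
```

```text
[[0.5187 0.2839 0.07  ]
 [0.5995 0.2785 0.07  ]
 [0.5215 0.3233 0.07  ]
 [0.602  0.319  0.07  ]]
cheek width 0.08105849078518831 x-yaw -3.8411552289665685 left y-yaw -4.097889298321249 right -3.493462002939694
entry mid [0.55910989 0.28117052 0.07      ]
base 0.006 0.10490079938140762 [0.55868821 0.27324223 0.006     ] -4.071138205810034
base 0.01 0.10327075204349322 [0.55862316 0.27299592 0.01      ] -4.071138205810012
base 0.015 0.10123319287110025 [0.55854184 0.27268804 0.015     ] -4.071138205810014
w1 base 0.006 0.10414970566160354 [0.558132  0.2721814 0.006    ] -4.43715874148997
w1 base 0.01 0.10300569345665607 [0.55786647 0.27102757 0.01      ] -4.4371587414899825
w1 base 0.015 0.10157567820047182 [0.55753456 0.26958529 0.015     ] -4.437158741489979
top cheeks [[0.6011 0.325  0.07  ]
 [0.5977 0.2768 0.07  ]
 [0.5162 0.3319 0.07  ]
 [0.5145 0.2823 0.07  ]]
yaws -4.011219953822874 -1.9751118721404026 entry mid [0.55608483 0.27955085 0.07      ] 0.08337903482756891
base entry [[0.6069448  0.26952303 0.012     ]
 [0.50456986 0.27550169 0.012     ]] [0.55575733 0.27251236 0.012     ]
tube axis pts in tool mm [[ 95.47323303   0.69250788 -18.01781377]
 [-17.42400936   1.30051086 -17.99675003]]
```

Run:
```python
from h import *
goto([.5522,.1963,.055],-4)
```

```text
t 15.8 p [0.55   0.1862 0.1216] yaw_y -3.13 zax [-0. -0. -1.] w 0.45 F [-0.2  0.  -2.4]
turn deg [0.   0.01 0.87]
shift mm [10.2  1.7 66.6]
```

move_arm:
  rows:
    - {"tx": 0.005,"ty": 0.001,"tz": 0.006,"ax": 0,"ay": 0,"az": 0.8,"jaw": 255}
    - {"tx": 0.005,"ty": 0.001,"tz": 0.01,"ax": 0,"ay": 0,"az": 0,"jaw": 255}
    - {"tx": 0,"ty": 0,"tz": 0.01,"ax": 0,"ay": 0,"az": 0,"jaw": 255}
    - {"tx": 0,"ty": 0,"tz": 0.01,"ax": 0,"ay": 0,"az": 0,"jaw": 255}
    - {"tx": 0,"ty": 0,"tz": 0.008,"ax": 0,"ay": 0,"az": 0,"jaw": 255}
    - {"tx": 0,"ty": 0,"tz": 0,"ax": 0,"ay": 0,"az": 0,"jaw": 255}
    - {"tx": 0,"ty": 0,"tz": 0,"ax": 0,"ay": 0,"az": 0,"jaw": 255}

```text
time: 16.5
tool_pos: [0.5513, 0.1963, 0.072]
tool_rot: [-0.001, 0.732, 0.682, -0.001]
contact_force: [0.1, -0.3, -3.2]
gripper_width: 0.45
```

Run:
```python
from h import *
goto([.5522,.1963,.055],-4)
f=grab('wrist','w14');f=grab('top','t14'); crop(f,'t14c',170,190,330,310,5)
```

```text
t 16.5 p [0.5513 0.1963 0.072 ] yaw_y -4.03 zax [-0.003 -0.001 -1.   ] w 0.45 F [ 0.1 -0.3 -3.2]
turn deg [-0.17  0.06 -0.03]
shift mm [ 0.1  0.9 17. ]
```

View pics/w14.png

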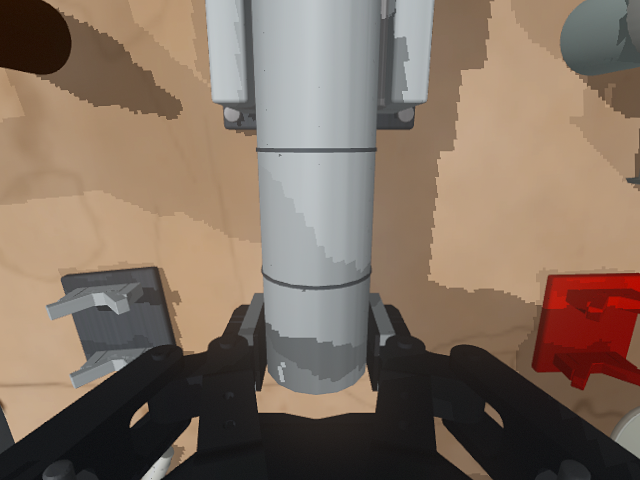

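View pics/t14c.png

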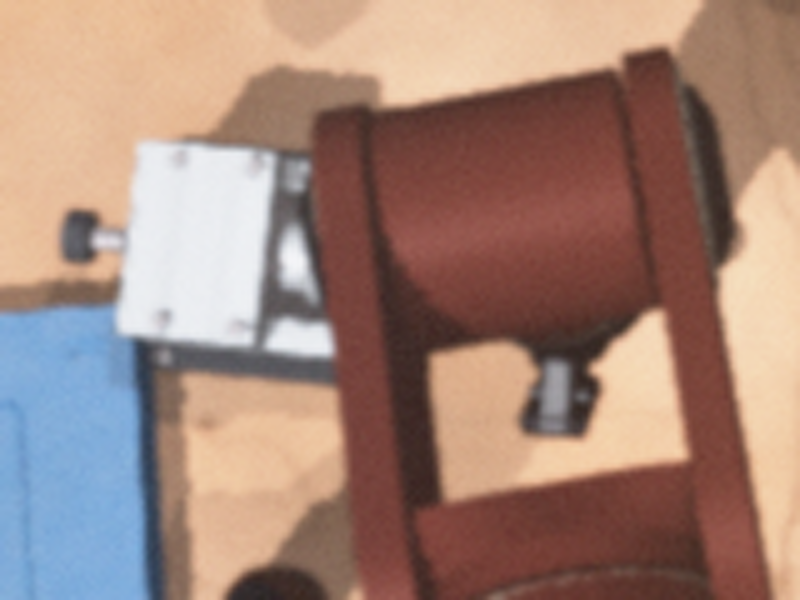

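move_arm:
  rows:
    - {"tx": -0.002,"ty": 0.001,"tz": 0.004,"ax": -0.15,"ay": 0,"az": 0,"jaw": 255}
    - {"tx": 0,"ty": 0,"tz": 0.006,"ax": 0,"ay": 0,"az": 0,"jaw": 255}
    - {"tx": 0,"ty": 0,"tz": 0.006,"ax": 0,"ay": 0,"az": 0,"jaw": 255}
    - {"tx": 0,"ty": 0,"tz": 0.004,"ax": 0,"ay": 0,"az": 0,"jaw": 255}
    - {"tx": 0,"ty": 0,"tz": 0,"ax": 0,"ay": 0,"az": 0,"jaw": 255}

```text
time: 17.1
tool_pos: [0.5535, 0.194, 0.0523]
tool_rot: [0.001, 0.732, 0.682, 0.001]
contact_force: [-0.8, -0.3, -3.0]
gripper_width: 0.448
```

Run:
```python
from h import *
goto([.5521,.1945,.042],-4)
f=grab('wrist','w15')
```

```text
t 17.1 p [0.5535 0.194  0.0523] yaw_y -4.04 zax [ 0.003 -0.    -1.   ] w 0.448 F [-0.8 -0.3 -3. ]
turn deg [ 0.19  0.01 -0.04]
shift mm [ 0.4 -1.5 10.3]
```

View pics/w15.png

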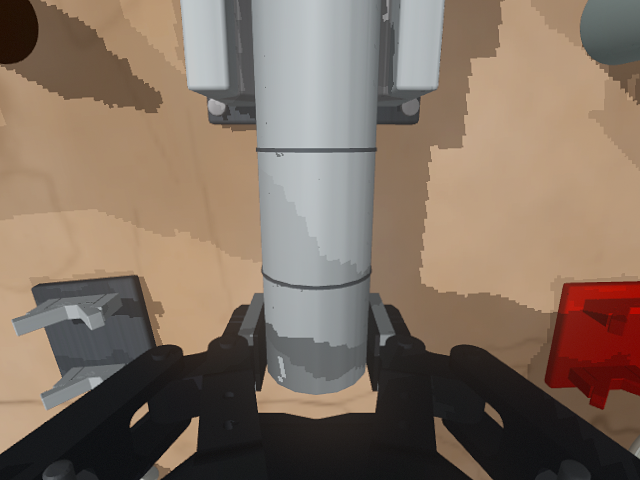

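move_arm:
  rows:
    - {"tx": 0,"ty": -0.001,"tz": 0.003,"ax": 0.2,"ay": 0,"az": 0,"jaw": 255}
    - {"tx": 0,"ty": 0,"tz": 0.003,"ax": 0,"ay": 0,"az": 0,"jaw": 255}
    - {"tx": 0,"ty": 0,"tz": 0.001,"ax": 0,"ay": 0,"az": 0,"jaw": 255}
    - {"tx": 0,"ty": 0,"tz": 0,"ax": 0,"ay": 0,"az": 0,"jaw": 255}

```text
time: 17.55
tool_pos: [0.5529, 0.1943, 0.0453]
tool_rot: [0.0, 0.732, 0.682, 0.0]
contact_force: [-0.3, 0.5, -3.1]
gripper_width: 0.449
```

Run:
```python
from h import *
goto([.5521,.1945,.042],-4)
```

```text
t 17.55 p [0.5529 0.1943 0.0453] yaw_y -4.04 zax [ 0.  0. -1.] w 0.449 F [-0.3  0.5 -3.1]
turn deg [ 0.03 -0.01 -0.04]
shift mm [ 0.1 -0.8  3.3]
```

move_arm:
  rows:
    - {"tx": 0,"ty": -0.0005,"tz": 0.001,"ax": 0,"ay": 0,"az": 0,"jaw": 255}
    - {"tx": 0,"ty": 0,"tz": 0.001,"ax": 0,"ay": 0,"az": 0,"jaw": 255}
    - {"tx": 0,"ty": 0,"tz": 0,"ax": 0,"ay": 0,"az": 0,"jaw": 255}

```text
time: 17.85
tool_pos: [0.5526, 0.1944, 0.0434]
tool_rot: [0.0, 0.732, 0.682, 0.0]
contact_force: [-0.2, -0.2, -3.6]
gripper_width: 0.449
```

move_arm:
  rows:
    - {"tx": 0,"ty": 0,"tz": 0.001,"ax": 0,"ay": 0,"az": 0,"jaw": 255}
    - {"tx": 0,"ty": 0,"tz": 0,"ax": 0,"ay": 0,"az": 0,"jaw": 255}

```text
time: 18.05
tool_pos: [0.5527, 0.1944, 0.0426]
tool_rot: [0.0, 0.732, 0.682, 0.001]
contact_force: [-0.3, 0.1, -2.2]
gripper_width: 0.449
```

move_arm:
  rows:
    - {"tx": 0,"ty": 0,"tz": 0.0005,"ax": 0,"ay": 0,"az": 0,"jaw": 255}
    - {"tx": 0,"ty": 0,"tz": 0,"ax": 0,"ay": 0,"az": 0,"jaw": 255}

```text
time: 18.25
tool_pos: [0.5527, 0.1944, 0.0423]
tool_rot: [0.0, 0.731, 0.682, 0.001]
contact_force: [-1.0, 0.3, -1.7]
gripper_width: 0.448
```

move_arm:
  rows:
    - {"tx": 0,"ty": -0.0005,"tz": 0.0005,"ax": 0,"ay": 0,"az": 0,"jaw": 255}
    - {"tx": 0.002,"ty": 0,"tz": 0,"ax": 0,"ay": 0,"az": 0,"jaw": 255}
    - {"tx": 0.003,"ty": 0,"tz": 0,"ax": 0,"ay": 0,"az": 0,"jaw": 255}
    - {"tx": 0,"ty": 0,"tz": 0,"ax": 0,"ay": 0,"az": 0,"jaw": 255}

```text
time: 18.65
tool_pos: [0.5529, 0.1997, 0.0422]
tool_rot: [0.001, 0.732, 0.682, 0.001]
contact_force: [-0.4, 0.1, -1.6]
gripper_width: 0.448
```

Run:
```python
from h import *
goto([.5521,.1945,.042],-4)
```

```text
t 18.65 p [0.5529 0.1997 0.0422] yaw_y -4.04 zax [ 0.002  0.    -1.   ] w 0.448 F [-0.4  0.1 -1.6]
turn deg [ 0.1  -0.02 -0.04]
shift mm [-5.2 -0.4  0.2]
```

move_arm:
  rows:
    - {"tx": 0.005,"ty": 0,"tz": 0,"ax": 0,"ay": 0,"az": 0,"jaw": 255}
    - {"tx": 0.005,"ty": 0,"tz": 0,"ax": 0,"ay": 0,"az": 0,"jaw": 255}
    - {"tx": 0.005,"ty": 0,"tz": 0,"ax": 0,"ay": 0,"az": 0,"jaw": 255}
    - {"tx": 0,"ty": 0,"tz": 0,"ax": 0,"ay": 0,"az": 0,"jaw": 255}

```text
time: 19.05
tool_pos: [0.554, 0.2162, 0.0421]
tool_rot: [0.0, 0.732, 0.682, 0.001]
contact_force: [-1.4, -0.4, -1.6]
gripper_width: 0.447
```

Run:
```python
from h import *
goto([.5542,.2260,.042],-4)
f=grab('wrist','w16');f=grab('top','t16'); crop(f,'t16c',170,190,330,310,5)
```

```text
t 19.05 p [0.554  0.2162 0.0421] yaw_y -4.03 zax [ 0.002  0.    -1.   ] w 0.447 F [-1.4 -0.4 -1.6]
turn deg [ 0.1  -0.02 -0.03]
shift mm [ 9.8 -0.5  0.1]
```

View pics/t16c.png

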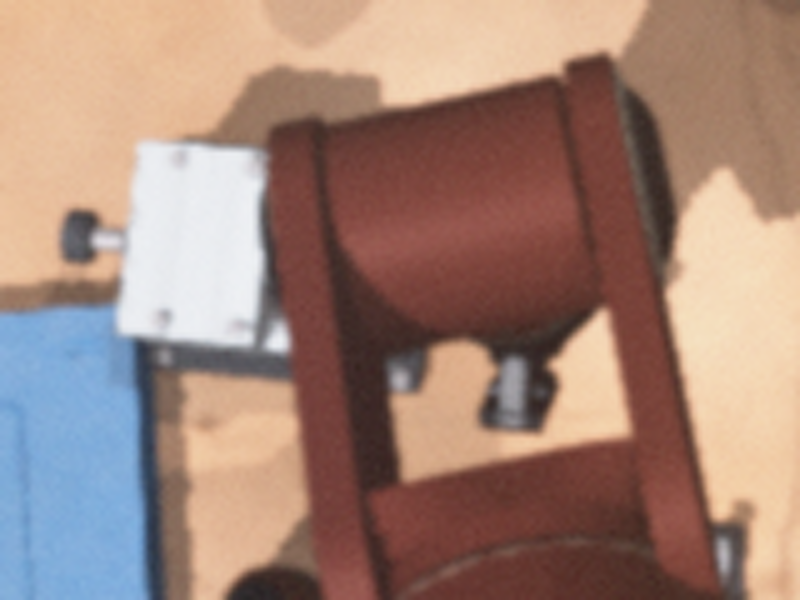

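View pics/w16.png

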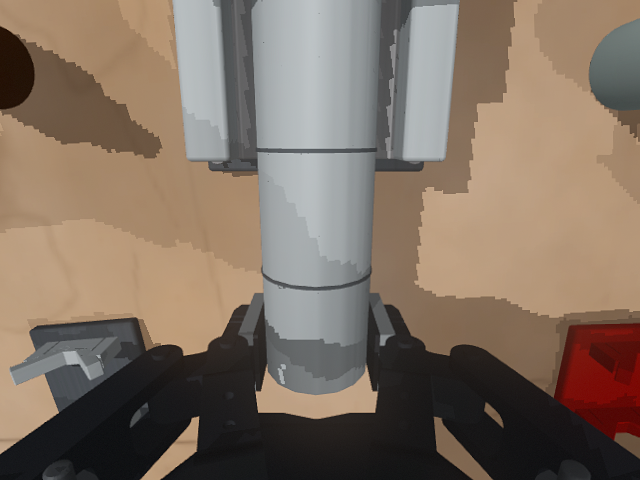

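move_arm:
  rows:
    - {"tx": 0.004,"ty": 0,"tz": 0,"ax": 0,"ay": 0,"az": 0,"jaw": 255}
    - {"tx": 0.004,"ty": -0.0003,"tz": 0,"ax": 0,"ay": 0,"az": 0,"jaw": 255}
    - {"tx": 0.004,"ty": 0,"tz": 0,"ax": 0,"ay": 0,"az": 0,"jaw": 255}
    - {"tx": 0.002,"ty": 0,"tz": 0,"ax": 0,"ay": 0,"az": 0,"jaw": 255}
    - {"tx": 0,"ty": 0,"tz": 0,"ax": 0,"ay": 0,"az": 0,"jaw": 255}

```text
time: 19.65
tool_pos: [0.555, 0.2306, 0.0422]
tool_rot: [0.001, 0.732, 0.682, 0.001]
contact_force: [-0.2, -1.0, -1.5]
gripper_width: 0.45
```

move_arm:
  rows:
    - {"tx": 0.002,"ty": 0,"tz": 0,"ax": 0,"ay": 0,"az": 0,"jaw": 255}
    - {"tx": 0.001,"ty": 0,"tz": 0,"ax": 0,"ay": 0,"az": 0,"jaw": 255}
    - {"tx": 0,"ty": 0,"tz": 0,"ax": 0,"ay": 0,"az": 0,"jaw": 255}

```text
time: 19.95
tool_pos: [0.5552, 0.2338, 0.0422]
tool_rot: [0.001, 0.732, 0.682, 0.001]
contact_force: [-0.4, -1.0, -0.9]
gripper_width: 0.451
```

move_arm:
  rows:
    - {"tx": 0.0015,"ty": 0,"tz": 0,"ax": 0,"ay": 0,"az": 0,"jaw": 255}
    - {"tx": 0.001,"ty": 0,"tz": 0,"ax": 0,"ay": 0,"az": 0,"jaw": 255}
    - {"tx": 0,"ty": 0,"tz": 0,"ax": 0,"ay": 0,"az": 0,"jaw": 255}

```text
time: 20.25
tool_pos: [0.5553, 0.2363, 0.0422]
tool_rot: [0.001, 0.732, 0.681, 0.0]
contact_force: [-1.2, -0.7, -1.1]
gripper_width: 0.447
```

move_arm:
  rows:
    - {"tx": 0.001,"ty": 0,"tz": 0,"ax": 0,"ay": 0,"az": 0,"jaw": 255}
    - {"tx": 0.001,"ty": 0,"tz": 0,"ax": 0,"ay": 0,"az": 0,"jaw": 255}

```text
time: 20.45
tool_pos: [0.5555, 0.2382, 0.0421]
tool_rot: [0.001, 0.732, 0.681, 0.0]
contact_force: [-0.5, -1.2, -1.9]
gripper_width: 0.447
```

move_arm:
  rows:
    - {"tx": 0.001,"ty": 0,"tz": 0,"ax": 0,"ay": 0,"az": 0,"jaw": 255}
    - {"tx": 0.001,"ty": 0,"tz": 0,"ax": 0,"ay": 0,"az": 0,"jaw": 255}

```text
time: 20.65
tool_pos: [0.5556, 0.2404, 0.0422]
tool_rot: [0.001, 0.732, 0.681, 0.0]
contact_force: [-0.1, -1.6, -1.4]
gripper_width: 0.454
```

move_arm:
  rows:
    - {"tx": 0.001,"ty": 0,"tz": 0,"ax": 0,"ay": 0,"az": 0,"jaw": 255}
    - {"tx": 0.0005,"ty": 0,"tz": 0,"ax": 0,"ay": 0,"az": 0,"jaw": 255}

```text
time: 20.85
tool_pos: [0.5557, 0.242, 0.0421]
tool_rot: [0.001, 0.732, 0.681, 0.0]
contact_force: [-0.3, -1.6, -1.4]
gripper_width: 0.453
```

move_arm:
  rows:
    - {"tx": 0.001,"ty": 0,"tz": 0,"ax": 0,"ay": 0,"az": 0,"jaw": 255}
    - {"tx": 0.0005,"ty": 0,"tz": 0,"ax": 0,"ay": 0,"az": 0,"jaw": 255}

```text
time: 21.05
tool_pos: [0.5559, 0.2437, 0.0421]
tool_rot: [0.001, 0.732, 0.681, 0.0]
contact_force: [-0.7, -1.9, -1.1]
gripper_width: 0.448
```

move_arm:
  rows:
    - {"tx": 0.001,"ty": 0,"tz": 0,"ax": 0,"ay": 0,"az": 0,"jaw": 255}
    - {"tx": 0.0005,"ty": 0,"tz": 0,"ax": 0,"ay": 0,"az": 0,"jaw": 255}

```text
time: 21.25
tool_pos: [0.5559, 0.2442, 0.0421]
tool_rot: [0.002, 0.732, 0.682, -0.001]
contact_force: [-0.8, -4.5, -0.4]
gripper_width: 0.448
```

move_arm:
  rows:
    - {"tx": 0.0008,"ty": 0,"tz": 0,"ax": 0,"ay": 0,"az": 0,"jaw": 255}
    - {"tx": 0.0008,"ty": 0,"tz": 0,"ax": 0,"ay": 0,"az": 0,"jaw": 255}

```text
time: 21.45
tool_pos: [0.5559, 0.2441, 0.0421]
tool_rot: [0.003, 0.732, 0.682, -0.002]
contact_force: [-1.7, -5.2, -0.3]
gripper_width: 0.453
```

Run:
```python
from h import *
goto([.5559,.2442,.042],-4)
```

```text
t 21.45 p [0.5559 0.2441 0.0421] yaw_y -4.06 zax [ 0.    -0.007 -1.   ] w 0.453 F [-1.7 -5.2 -0.3]
turn deg [ 0.04  0.41 -0.06]
shift mm [ 0.1 -0.   0.1]
```

move_arm:
  rows:
    - {"tx": 0.0015,"ty": 0,"tz": 0,"ax": 0,"ay": 0,"az": 0,"jaw": 255}
    - {"tx": 0.0015,"ty": 0,"tz": 0,"ax": 0,"ay": 0,"az": 0,"jaw": 255}

```text
time: 21.65
tool_pos: [0.5559, 0.244, 0.0421]
tool_rot: [0.005, 0.732, 0.682, -0.005]
contact_force: [-1.1, -8.7, 1.7]
gripper_width: 0.448
```

Run:
```python
from h import *
goto([.5559,.2442,.042],-4)
```

```text
t 21.65 p [0.5559 0.244  0.0421] yaw_y -4.05 zax [-0.002 -0.014 -1.   ] w 0.448 F [-1.1 -8.7  1.7]
turn deg [-0.03  0.79 -0.05]
shift mm [0.2 0.  0.1]
```

move_arm:
  rows:
    - {"tx": 0,"ty": 0,"tz": 0,"ax": 0,"ay": 0,"az": 0,"jaw": 255}
    - {"tx": 0,"ty": 0,"tz": 0,"ax": 0,"ay": 0,"az": 0,"jaw": 110}
    - {"tx": 0,"ty": 0,"tz": 0,"ax": 0,"ay": 0,"az": 0,"jaw": 60}
    - {"tx": 0,"ty": 0,"tz": 0,"ax": 0,"ay": 0,"az": 0,"jaw": 0}
    - {"tx": 0,"ty": 0,"tz": 0,"ax": 0,"ay": 0,"az": 0,"jaw": 0}
    - {"tx": 0,"ty": 0,"tz": 0,"ax": 0,"ay": 0,"az": 0,"jaw": 0}

```text
time: 22.25
tool_pos: [0.5574, 0.2464, 0.0439]
tool_rot: [0.004, 0.732, 0.681, -0.002]
contact_force: [-0.5, -0.2, -0.0]
gripper_width: 0.998
```

Run:
```python
from h import *
goto([.5559,.2442,.042],-4)
f=grab('wrist','w17'); f=grab('scene','s17'); crop(f,'s17c',180,140,320,260,5)
```

```text
t 22.25 p [0.5574 0.2464 0.0439] yaw_y -4.08 zax [ 0.002 -0.008 -1.   ] w 0.998 F [-0.5 -0.2 -0. ]
turn deg [ 0.18  0.47 -0.08]
shift mm [-2.3 -1.4  1.9]
```

View pics/w17.png

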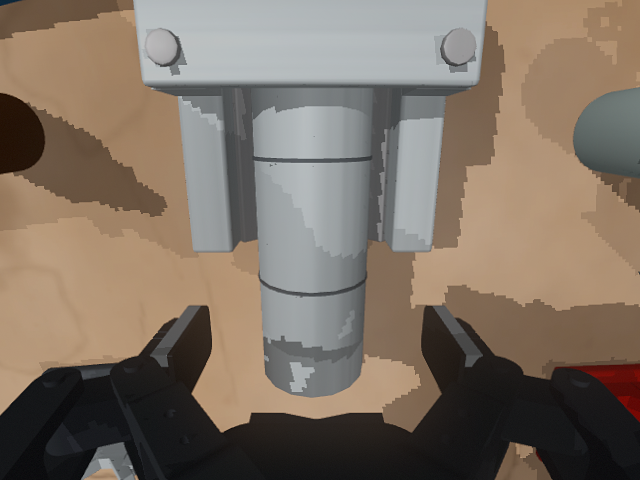

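View pics/s17c.png

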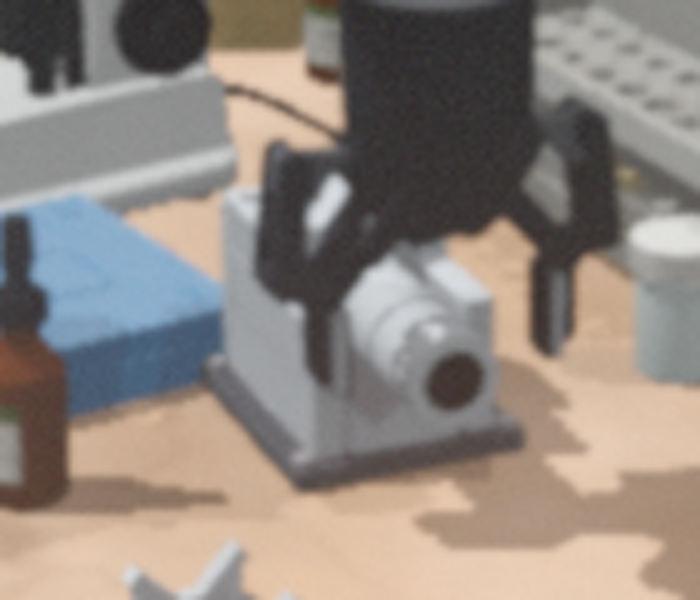

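move_arm:
  rows:
    - {"tx": 0,"ty": -0.001,"tz": -0.005,"ax": 0,"ay": 0,"az": 0,"jaw": 0}
    - {"tx": 0,"ty": 0,"tz": -0.012,"ax": 0,"ay": 0,"az": 0,"jaw": 0}
    - {"tx": 0,"ty": 0,"tz": -0.02,"ax": 0,"ay": 0,"az": 0,"jaw": 0}
    - {"tx": 0,"ty": 0,"tz": -0.025,"ax": 0,"ay": 0,"az": 0,"jaw": 0}
    - {"tx": 0,"ty": 0,"tz": -0.025,"ax": 0,"ay": 0,"az": 0,"jaw": 0}
    - {"tx": 0,"ty": 0,"tz": -0.025,"ax": 0,"ay": 0,"az": 0,"jaw": 0}
    - {"tx": -0.02,"ty": 0,"tz": -0.01,"ax": 0,"ay": 0,"az": 0,"jaw": 0}
    - {"tx": -0.04,"ty": 0,"tz": 0,"ax": 0,"ay": 0,"az": 0,"jaw": 0}
    - {"tx": -0.04,"ty": 0,"tz": 0,"ax": 0,"ay": 0,"az": 0,"jaw": 0}
    - {"tx": -0.01,"ty": 0,"tz": 0,"ax": 0,"ay": 0,"az": 0,"jaw": 0}
    - {"tx": 0,"ty": 0,"tz": 0,"ax": 0,"ay": 0,"az": 0,"jaw": 0}
    - {"tx": 0,"ty": 0,"tz": 0,"ax": 0,"ay": 0,"az": 0,"jaw": 0}

```text
time: 23.55
tool_pos: [0.5501, 0.1364, 0.1839]
tool_rot: [0.007, 0.731, 0.682, 0.003]
contact_force: [0.6, -0.8, 0.3]
gripper_width: 1.004
```

Run:
```python
from h import *
goto([.5559,.2442,.042],-4)
f=grab('wrist','w18'); f=grab('top','t18'); crop(f,'t18c',170,190,330,310,5)
```

```text
t 23.55 p [0.5501 0.1364 0.1839] yaw_y -3.96 zax [ 0.015 -0.006 -1.   ] w 1.004 F [ 0.6 -0.8  0.3]
turn deg [0.86 0.26 0.04]
shift mm [108.6  -3.8 141.4]
```

View pics/w18.png

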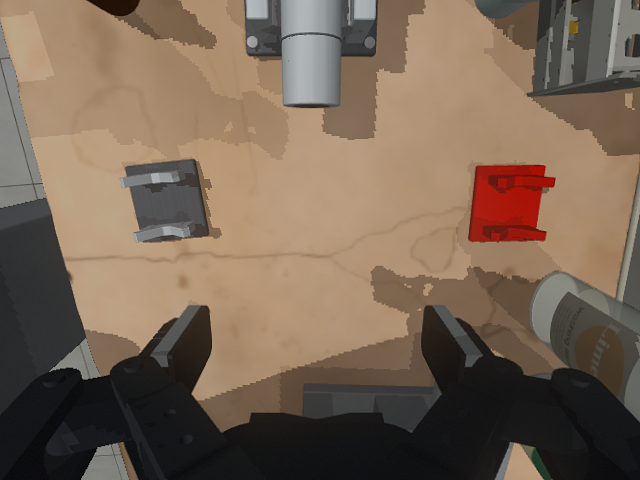

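View pics/t18c.png

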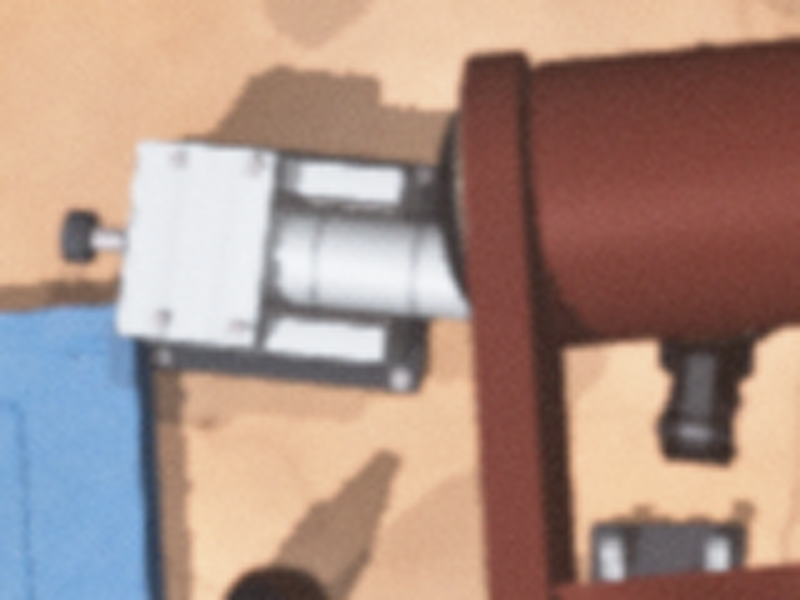

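Run:
```python
from h import *
def seam(fn,u,r0,r1):
    f=load(fn); g=cv2.cvtColor(f['color'],cv2.COLOR_RGB2GRAY).astype(float)[r0:r1,u-6:u+7].mean(1)
    k=np.arange(r0,r1); w=np.clip(np.median(g)-g-4,0,None); return f,(w*k).sum()/w.sum()
ax=lambda P:P[:,1]*np.cos(np.radians(4))+P[:,0]*np.sin(np.radians(4))
R={}
for fn,us in(('w16',[(316,140,160),(316,280,298)]),('w17',[(312,150,170),(312,286,304)]),('w18',[(310,28,45)])):
    for u,a,b in us:
        f,r=seam(fn,u,a,b); print(fn,r,ax(plane(f,[(u,r)],.080)))
print('TCP contact', ax(np.array([[.5559,.2441,0]])),'TCP w16',ax(np.array([[.554,.2162,0]])))
# angle in w18 / w17: edges of the tube relative to cheeks
f=load('w17'); P=plane(f,[((253+372)/2,120),((264+361.5)/2,350)],.06); print('axis yaw',np.degrees(np.arctan2(*(P[0]-P[1])[[1,0]]))-90,P)
C=plane(f,[(241,250),(401,100),(233,250),(388,250)],.07)
C=plane(f,[(180,110),(193,248),(444,110),(432,248)],.07); print('cheek yaw',np.degrees(np.arctan2(*(C[0]-C[1])[[1,0]]))-90,np.degrees(np.arctan2(*(C[2]-C[3])[[1,0]]))-90,'mid',(C[1]+C[3])/2)
g=load('top0'); h=load('t18')
```

```text
w16 150.4602668791078 [0.32250478]
w16 288.19430968926184 [0.28072521]
w17 160.3125331073207 [0.35042642]
w17 294.2102655841475 [0.30870343]
w18 33.03050193050193 [0.30814797]
TCP contact [0.28228301] TCP w16 [0.25431843]
axis yaw -4.140862282351122 [[0.56218914 0.32379346 0.06      ]
 [0.55589953 0.23691772 0.06      ]]
cheek yaw -4.348694222062036 -3.651526262942369 mid [0.55926347 0.28271613 0.07      ]
```

Run:
```python
from h import *
f=grab('scene','s18')
```

```text
(no output)
```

View pics/s18.png

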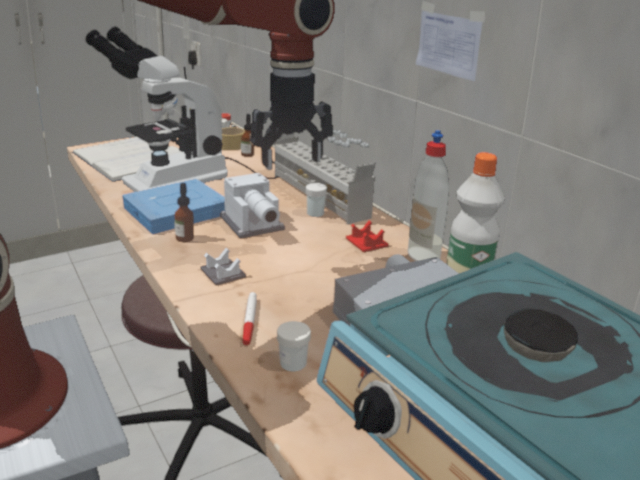

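The tube lies in the V-block at (262, 207) and the rest stand is empty. The pot, cup, oil and marker are where they started, the blunt tube is still in the dock, and the arm is well clear. Handing in.

```bash
python3 -c "
from plant import manip
print(manip.job_done())"
```

```text
the job is handed in; nothing more can be done
None
```

I drew the lens tube (the one with the narrow nose, in the near bay) out of the dock by its head and laid it on the grey rest stand. I let it go, took it again by the tail, laid it in the V-block and slid it under the bridge until the nose met the back stop. I then let go, raised the gripper clear and handed in at about 24 s; the hand-in gives no verdict.

**Contact with the stop:** the highest push I read was about 8.7 N at the wrist, with sliding friction of 1–2 N before contact. That puts the press on the stop above 2 N and well under 45 N.

**After release:**
- **Position:** a seam on the tube stayed within about 0.1 mm of where it was when pressed on the stop. A later picture from a higher viewpoint put it about 0.6 mm off, which is within camera accuracy.
- **Angle:** I measured the tube axis at -4.1° and the groove at about -4.0° (the two cheek edges gave -3.7° and -4.3°), so it should be inside the 0.03 rad limit.
- **Surroundings:** in the last scene picture the pot, cup, oil, marker and blunt tube looked unmoved. I judged that by eye and did not measure it.

**What disagreed or was not checked:** the top and wrist cameras differed by about 3 mm in x, so I took positions between them and confirmed them by touch and wrist force. I could not see the nose under the bridge or measure the two flank forces directly.

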